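# Wind the pot clamp shut with its crank

## Robot

A 6-joint arm with a two-finger parallel gripper is mounted at the origin on the work surface. World frame = base frame: x ahead of the robot, y to its left, z up, the work surface at z = 0. Lengths are in mm, angles in degrees, forces in N, time in s.
With the tool pointing down it reaches from about 300 to 850 mm from the base axis. Payload 4.2 kg.
Tool frame: the origin (TCP) lies on the centre line of the jaws, within the pads' length; the fingertips stand 14 mm ahead of it and the grasp point (between the pads) lies 5 mm behind it; x points along the fingers, y is the direction in which the jaws open and shut, and the axes are right-handed (so a half turn about x gives the same grasp; the last joint's range is limited). The gripper opens to 91 mm and grips with 3 to 60 N. Pads are 32 mm wide; open, the fingers measure 118 mm over their backs; the gripper's body (76 mm by 178 mm) begins 60 mm behind the grasp point.
Start: joints at [-65.489, 18.312, 89.639, -0, 72.044, -1.146], TCP at [248.97, -518.32, 227.976] pointing down, gripper open.
Joint ranges: [-177.97, 177.97], [-48.28, 115.42], [12.27, 149.76], [-77.06, 257.06], [2.81, 150.46], [-146.56, 146.56]. Speed limits (degrees/s): [147.25, 147.25, 180, 180, 180, 180].

## Interface

Orientations are given as [roll, pitch, yaw] about the fixed x, y, z axes, in that order (R = Rz(yaw) Ry(pitch) Rx(roll)).
In Python, from workcell import readout, optics, env gives the robot as it stands.
- The arm moves only by the shell command python3 -m creep 'ROWS' [OPENING] [FORCE]. ROWS is JSON, a list of rows, each an object with "translation": the shift along the world's x, y, z in cm, a list of three; "delta_rot": the turn, a rotation vector about the world's x, y, z in rad, a list of three. In form: [{"translation": [dx, dy, dz], "delta_rot": [rx, ry, rz]}, ...]. A call has 1 to 5 rows; each row shifts and turns the commanded pose from where the row before left it; what a row does not reach is not made up. A row lasts 1/12 s, in which the tool goes at most 41.7 mm and 7.16 degrees, less where a joint would pass 70% of its speed; a pose out of reach is approached as far as the arm can. A call with a gripper value outside its range is refused whole. OPENING is the gripper's target within -1 to 1 (fully open at 1, half-way at 0, shut at -1), set as the call begins (- or left out, the last holds). The fingers move at their own pace and stop on an object; FORCE is the grip in N (left out, the last holds). Time passes only in rows, so rows that do not move let the fingers close. It gives the time, the measured TCP pose, the force and the opening at its end, in the units of the state.
- readout.state(): the state, without advancing time (a new reading comes with each control period).
- optics.grab_frame(name): name is "side" or "top" or "wrist"; returns (picture, depth): 480x640x3 uint8, red, green, blue; 480x640 float32, mm along the optical axis (not along the pixel's ray), 0 where there is no reading.
- optics.camera_params(name): a dict with "mtx" (3x3 intrinsics, pixels), "R" (3x3) and "t" (3): a world point X has camera coordinates R X + t. Camera axes: x right, y down, z forward; pixel columns grow to the right and rows downward; lengths in mm; the calibration is good to about 2 mm. A picture is of the moment at which its call begins: read the wrist's pose just before it. camera_params takes no time and is no camera call; for the wrist camera it gives the pose at the moment of the call.
- env.job_done(): hands the job in, once; it reports no verdict.
The state is a dict: "time_s": time; "qpos": joint angles; "qvel": joint speeds; "effort": joint torques, N m; "ee_pos": TCP position; "ee_rot": TCP orientation; "force": force on the tool from outside, world axes, zero at the start; "torque": the same for the moment, N m; "gripper_width": finger opening in mm.
Only numpy, scipy, OpenCV 4.12 (cv2) and the standard library are available. Lean on these libraries where they do the work, as an engineer would, in place of code of your own. Each camera call takes 0.05 s, during which the arm holds its last target.

## Task

Fit the loose crank fully onto the square shaft of the trolley's pot clamp and wind it clockwise, without letting it slip off, until the jaw holds the pot firmly against the rail for the move. Stop as soon as it is firm, so that the thin pot is not dented, let go and leave the crank on the shaft; leave the bowls, masher and spoon where they are.

Things in the scene. Friction and masses are not known exactly. Their poses are not given: they have to be found in the camera images.
- shaft_shoulder (a point): pot clamp's upright square shaft on the low grey housing. Point: on its axis, at the round shoulder (34 mm across) where the crank's underside rests, 60 mm above the trolley top. Above it an 18 mm square, 21 mm tall, top 3 mm tapering to 14.5 mm. x, y square to its flats, z up. Housing 100 x 80 x 30 mm, collar above it 34 mm across. All else of the clamp is 55 mm or lower
- shaft (a joint): shaft turn (rad), grows clockwise from above, closing the jaw; starts at 0-2, needs 2 to 3.5 more turns. Steady drag of about 4.3 N at the crank's knob while it moves (up to 5 N less at a standstill after a quick move), stays where left. Once the pot is pinched against the rail the drag climbs 1 N per 0.15 rad: at 6.5 N the pot is barely held, at 8 to 10 N it is firm, at 13.5 N it is dented
- jaw: steel bar of the clamp, 240 mm wide, up to 55 mm high, with a slightly sprung black rubber pad on its pot side; slides away from the shaft to the pot, 36 mm per turn, along its own +y. Origin under the middle of the bar, on the trolley top. The pad is screwed in or out differently each time: its face lies 19 to 35 mm along +y
- crank_socket (a point): loose steel crank lying flat, knob up: centre of its square socket at the hub's underside. x along the arm to the knob, z up. Through socket 20 mm square (2 mm wider than the shaft), in line with x and y, in a hub block 40 x 40 x 26 mm high; arm a bar 22 mm wide, 12 mm thick, underside level with the hub's. Crank weighs 0.33 kg
- crank_hub (a point): centre of the crank's hub block, 13 mm above its underside; same axes as crank_socket. Can be picked up across its flat sides at y = -20 and +20 mm
- crank_knob (a point): middle of the crank's upright wooden knob, 70 mm from the socket axis along x and 39 mm above the crank's underside; the knob is 25 mm across, 50 mm tall, from 14 to 64 mm above the underside, and spins freely on its pin
- pot: open aluminium pot, 180 mm across and 90 mm high, about 0.8 kg, standing loose on the trolley between jaw and rail; origin at the centre of its underside
- rail: fixed steel rail with two upright black rubber-covered posts (20 mm across, 55 mm high) at x = -45 and +45 mm, against which the pot is pushed; set differently each time. Origin on the trolley top between the posts
- bowl: outer of two nested white plastic bowls, 170 mm across, bystander; origin at its underside
- masher: wooden masher standing on its head, 72 mm across, 170 mm tall, bystander; origin at its underside
- spoon: steel spoon, 200 mm, lying, bystander
There are look-alikes about, which are no part of the job. There is more than one size of the part that bears crank_socket; the job needs the middle-sized.

How it is judged (in metres and radians):
On the way, in this order (a step that is already met when the one before it is completed fails the run):
1. the crank is fully down on the square shaft (horizontal distance between crank_socket and shaft_shoulder below 0.005 m and z of crank_socket in the frame of shaft_shoulder below 0.005 m), for 0.3 s.
2. wound with the crank on, the jaw grips the pot (contact force between jaw and pot above 25 N and contact force between rail and pot above 20 N and z of crank_socket in the frame of shaft_shoulder below 0.01 m), for 0.2 s.
At the end, for the whole second after the job is handed in: The jaw presses the pot with more than 25 N against the rail (over 20 N there), the pot stands upright (within 0.1 rad), the shaft is at rest, and the crank sits on the square shaft, within 6 mm of its axis and within 8 mm of fully down (contact force between jaw and pot above 25 N and contact force between rail and pot above 20 N and angle between pot's own z axis and vertical below 0.1 rad and horizontal distance between crank_socket and shaft_shoulder below 0.006 m and z of crank_socket in the frame of shaft_shoulder below 0.008 m and velocity of joint shaft between -0.1 and 0.1 rad/s); the robot touches nothing.
It fails at once if the pot is squeezed with more than 115 N and dented (contact force between jaw and pot above 115 N).
It fails at once if the pot is tipped by more than 0.25 rad (angle between pot's own z axis and vertical above 0.25 rad).
It fails at once if the crank slips off the shaft (more than 16 mm up) once winding is under way (value of joint shaft above 3.5 rad and z of crank_socket in the frame of shaft_shoulder above 0.016 m).
It fails at once if the bowls, masher or spoon are moved by more than 30 mm (distance of any of bowl, masher, spoon from where it was at the start of the episode above 0.03 m).
It also fails if it takes over 72 s, if anything falls off the work surface, if the arm or the gripper's body presses on something with over 40 N, if the wrist force passes 120 N, or if a joint passes its speed limit or range.

## Working session

There is one attempt and no reset: what is moved stays moved. The work goes in short steps, Python scripts to look and compute and a shell command to move; the robot and the scene stay as the last step left them, time stands still between calls to the robot, and variables do not carry over. Pictures are saved under pics/ and viewed, and the job is handed in when it is done.

```bash
mkdir -p pics; ls
python3 - <<'E'
from workcell import readout, optics
import cv2
print(readout.state())
for n in ["side","top"]:
    p,d=optics.grab_frame(n); cv2.imwrite(f"pics/{n}0.png",p[:,:,::-1])
    import numpy as np
    np.savez(f"pics/{n}0.npz",p=p,d=d,**optics.camera_params(n))
    print(n,optics.camera_params(n))
E
```

```text
pics
{'time_s': 0.0, 'qpos': array([-6.54911202e+01,  1.83491547e+01,  8.97052806e+01, -1.03822469e-03,
        7.20441477e+01, -1.14564403e+00]), 'qvel': array([ 0.03471554,  0.03328008, -0.04620279,  0.00866943, -0.0641917 ,
        0.07137219]), 'effort': array([ 1.21481127e-03, -4.12454188e+01, -2.31974477e+01,  7.27169146e-02,
        4.57131083e-02, -1.55977777e-04]), 'ee_pos': array([ 248.7425664 , -517.88310476,  227.15281516]), 'ee_rot': array([-90.5719639 ,  89.90141208, 115.08288085]), 'force': array([-1.45547787,  0.85471427, -0.63745556]), 'torque': array([-0.01537474,  0.04123022,  0.07602151]), 'gripper_width': 91.42070444008155}
side {'mtx': array([[545.48738945,   0.        , 324.16903857],
       [  0.        , 545.48738945, 240.27765195],
       [  0.        ,   0.        ,   1.        ]]), 'R': array([[-0.92765493, -0.37302618,  0.01754426],
       [-0.27305114,  0.64548546, -0.71329629],
       [ 0.25475363, -0.6664833 , -0.70064299]]), 't': array([ 481.13505138,  260.47133301, 1030.06994104])}
top {'mtx': array([[615.73934686,   0.        , 321.06200493],
       [  0.        , 615.73934686, 240.01988312],
       [  0.        ,   0.        ,   1.        ]]), 'R': array([[ 0.01947232, -0.99980904,  0.00164923],
       [-0.97921732, -0.01940429, -0.2018834 ],
       [ 0.20187685,  0.00231618, -0.97940817]]), 't': array([ -87.10905516,  576.21199094, 1393.462091  ])}
```

View pics/top0.png

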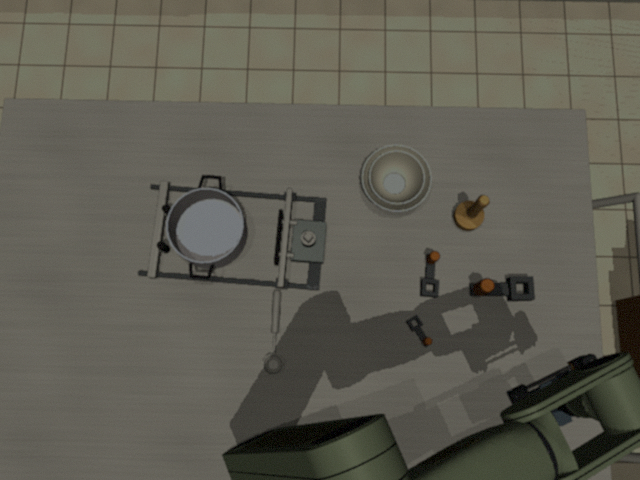

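View pics/side0.png

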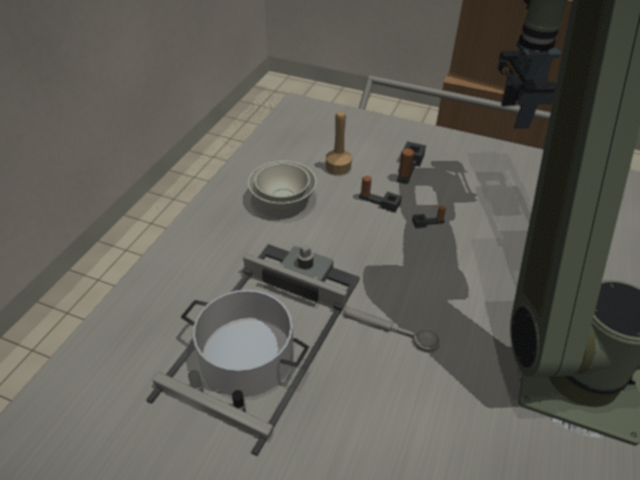

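The top view shows three cranks: one with its hub at (429,288) and knob at (433,256), a large one at (519,288)/(486,286) and a small one at (414,323)/(426,341). The first looks middle-sized, so I'll check the sizes in enlarged crops.

```bash
cat > h.py <<'E'
import numpy as np,cv2
def load(n):
    return np.load(f"pics/{n}.npz")
def back(z,u,v,h=None):
    K,R,t=z['mtx'],z['R'],z['t']
    ray=np.linalg.inv(K)@np.array([u,v,1.])
    if h is None:
        d=z['d'][int(round(v)),int(round(u))]; return R.T@(ray*d-t)
    C=-R.T@t; r=R.T@ray; return C+r*(h-C[2])/r[2]
def proj(z,X):
    c=z['R']@np.array(X,float)+z['t']; p=z['mtx']@c; return p[:2]/p[2]
def crop(z,u0,v0,u1,v1,s,out):
    im=z['p'][v0:v1,u0:u1,::-1]
    im=cv2.convertScaleAbs(im,alpha=1.6,beta=15)
    cv2.imwrite(out,cv2.resize(im,None,fx=s,fy=s,interpolation=cv2.INTER_CUBIC))
E
python3 - <<'E'
from h import *
z=load('top0')
crop(z,395,235,545,350,5,'pics/c1.png')
crop(z,135,165,335,300,4,'pics/c2.png')
for n,u,v in [('midhub',429,279),('midknob',433,256),('big',510,297),('bigknob',486,286),('small',410,320),('smallknob',426,341),('shaft',308,239)]:
    print(n,back(z,u,v).round(1))
E
```

```text
midhub [ 495.5 -335.4   21.7]
midknob [ 544.6 -339.1   59.3]
big [ 455.6 -525.7   26.7]
bigknob [ 472.  -452.5   91.1]
small [ 397.1 -289.1   21.5]
smallknob [ 347.7 -321.3   49.7]
shaft [575.  -45.5  81.4]
```

View pics/c1.png

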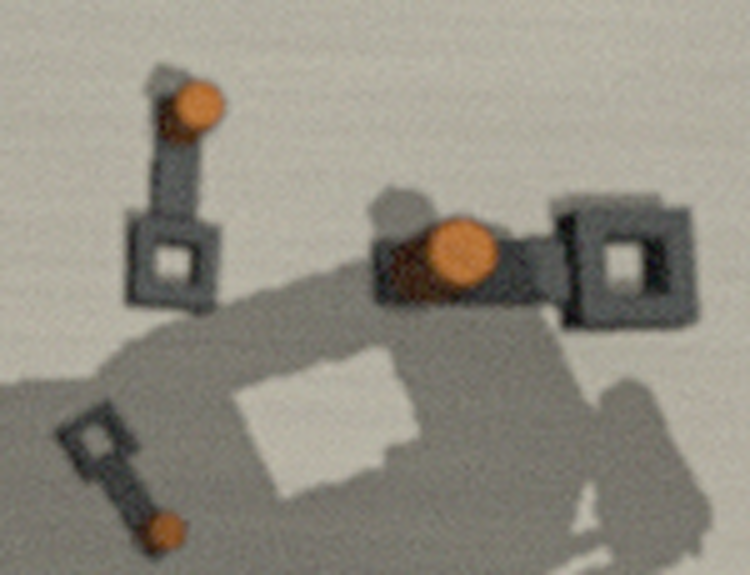

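View pics/c2.png

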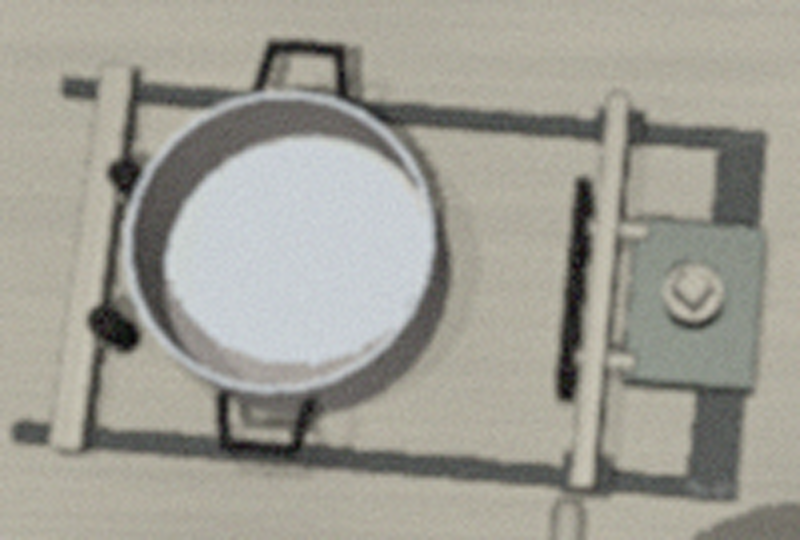

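Run:
```python
from h import *
from scipy.spatial.transform import Rotation as Ro
from workcell import readout, optics
z=load('top0')
crop(z,415,245,450,305,10,'pics/c3.png')
s=readout.state(); R=Ro.from_euler('xyz',s['ee_rot'],degrees=True).as_matrix(); print(R.round(3))
hub=back(z,395+173/5,235+258/5,26); kn=back(z,395+200/5,235+104/5,64)
print(hub,kn,kn-hub,np.linalg.norm((kn-hub)[:2]),np.degrees(np.arctan2(*(kn-hub)[1::-1])))
c=optics.camera_params('wrist'); C=-c['R'].T@c['t']; print('wristcam',C,c['R'].round(2),c['mtx'], R.T@(C-s['ee_pos']))
```

```text
[[-0.001  0.433 -0.901]
 [ 0.001 -0.901 -0.433]
 [-1.    -0.002 -0.   ]]
[ 476.67725891 -335.81443607   26.        ] [ 544.35744692 -342.90798743   64.        ] [67.68018801 -7.09355136 38.        ] 68.05090976866408 -5.983317592771581
wristcam [ 309.97437394 -486.93973174  384.9521205 ] [[ 0.43 -0.9   0.  ]
 [-0.88 -0.42  0.24]
 [-0.21 -0.1  -0.97]] [[367.14607682   0.         325.31713371]
 [  0.         367.14607682 243.98946109]
 [  0.           0.           1.        ]] [-157.73969782   -1.67828998  -68.56940069]
```

View pics/c3.png

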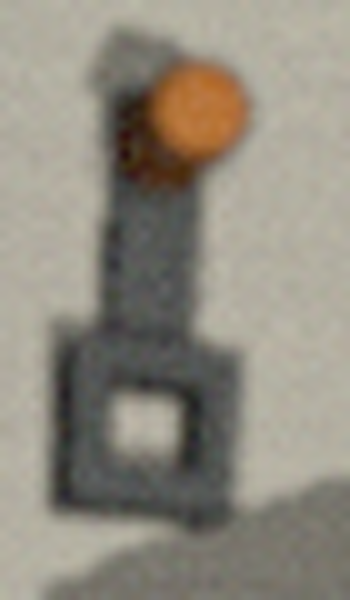

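```bash
python3 -m creep '[{"translation":[2.3,1.8,0],"delta_rot":[0,0,-0.055]},{"translation":[2.3,1.8,0],"delta_rot":[0,0,-0.055]},{"translation":[2.3,1.8,0],"delta_rot":[0,0,-0.055]},{"translation":[2.3,1.8,0],"delta_rot":[0,0,-0.055]},{"translation":[2.3,1.8,0],"delta_rot":[0,0,-0.055]}]' 1
python3 -m creep '[{"translation":[2.3,1.8,-0.8],"delta_rot":[0,0,-0.055]},{"translation":[2.3,1.8,-0.8],"delta_rot":[0,0,-0.055]},{"translation":[2.3,1.8,-0.8],"delta_rot":[0,0,-0.055]},{"translation":[2.3,1.8,-0.8],"delta_rot":[0,0,-0.055]},{"translation":[2.1,2.0,-0.8],"delta_rot":[0,0,-0.055]}]'
python3 -m creep '[{"translation":[0,0,0],"delta_rot":[0,0,0]},{"translation":[0,0,0],"delta_rot":[0,0,0]}]'
cat >> h.py <<'E'
def snap(n,name):
    from workcell import readout,optics
    s=readout.state(); c=optics.camera_params(n); p,d=optics.grab_frame(n)
    cv2.imwrite(f"pics/{name}.png",p[:,:,::-1]); np.savez(f"pics/{name}.npz",p=p,d=d,pos=s['ee_pos'],rot=s['ee_rot'],**c)
    return s
def tool(s):
    from scipy.spatial.transform import Rotation as Ro
    R=Ro.from_euler('xyz',s['ee_rot'],degrees=True).as_matrix()
    return s['ee_pos'].round(2),'yaw_y',np.degrees(np.arctan2(R[1,1],R[0,1])).round(2),'down',R[:,0].round(3)
E
python3 - <<'E'
from h import *
s=snap('wrist','w1'); print(s['time_s'],tool(s),s['qpos'].round(1))
E
```

```text
time_s: 0.52
ee_pos: [364.6, -427.2, 227.6]
ee_rot: [-58.7, 90.0, 131.0]
force: [-0.3, 0.1, 0.3]
gripper_width: 91.5
time_s: 0.93
ee_pos: [478.0, -335.4, 187.2]
ee_rot: [-8.8, 90.0, 165.2]
force: [0.2, -0.3, 0.6]
gripper_width: 91.0
time_s: 1.1
ee_pos: [477.3, -335.0, 186.9]
ee_rot: [-21.6, 89.9, 152.8]
force: [-0.6, -0.4, 0.4]
gripper_width: 91.0
1.1 (array([ 477.33, -335.05,  186.93]), 'yaw_y', np.float64(-95.67), 'down', array([-0.002,  0.001, -1.   ])) [-36.2  20.7  92.1  -0.   67.3  59.5]
```

View pics/w1.png

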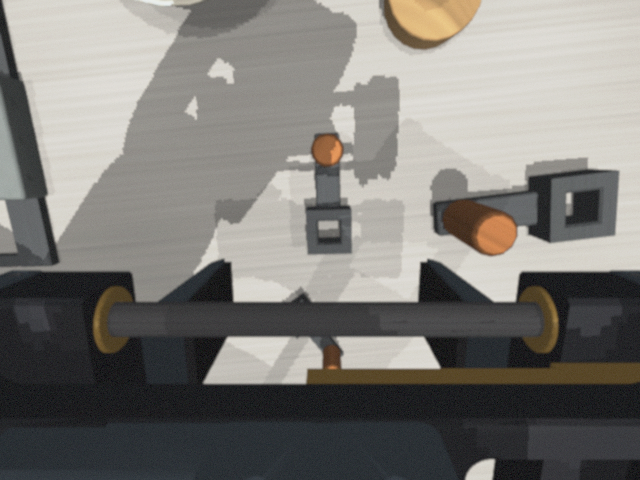

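Run:
```python
from h import *
z=load('w1')
crop(z,290,125,370,265,5,'pics/c4.png')
for h,u,v in [(26,328.5,229),(64,327,149)]: print(back(z,u,v,h))
print(proj(z,[476.7,-335.8,26]))
```

```text
[ 480.35139572 -336.01248937   26.        ]
[ 548.22448102 -341.10276278   64.        ]
[328.65693599 233.0419549 ]
```

View pics/c4.png

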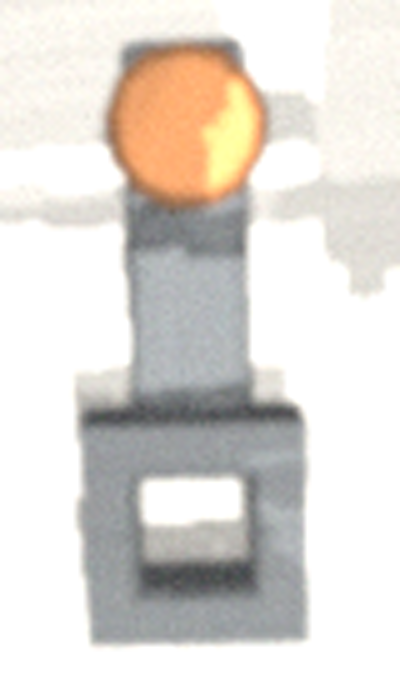

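Hub top centre is at about (329.4, 230.6), giving (478.5, -336). That agrees with the top view within 2 mm, and the tool yaw matches to about 1°. I'll descend now.

```bash
python3 -m creep '[{"translation":[0.1,-0.1,-2.8],"delta_rot":[0,0,0]},{"translation":[0,0,-2.8],"delta_rot":[0,0,0]},{"translation":[0,0,-2.8],"delta_rot":[0,0,0]},{"translation":[0,0,-2.8],"delta_rot":[0,0,0]},{"translation":[0,0,-2.8],"delta_rot":[0,0,0]}]' 1
python3 -m creep '[{"translation":[0,0,-1.5],"delta_rot":[0,0,0]},{"translation":[0,0,-1.4],"delta_rot":[0,0,0]},{"translation":[0,0,0],"delta_rot":[0,0,0]}]'
python3 - <<'E'
from h import *
from workcell import readout
print(tool(readout.state()))
E
```

```text
time_s: 1.57
ee_pos: [477.1, -338.6, 47.4]
ee_rot: [129.5, 89.9, -56.4]
force: [-0.6, 0.2, -1.2]
gripper_width: 91.2
time_s: 1.82
ee_pos: [475.4, -337.3, 16.5]
ee_rot: [-26.2, 89.7, 147.9]
force: [-0.7, 0.2, 0.2]
gripper_width: 91.2
(array([ 475.43, -337.27,   16.48]), 'yaw_y', np.float64(-95.93), 'down', array([-0.005,  0.003, -1.   ]))
```

```bash
python3 -m creep '[{"translation":[0.2,0,0.1],"delta_rot":[0,0,0]},{"translation":[0,0,0],"delta_rot":[0,0,0]},{"translation":[0,0,0],"delta_rot":[0,0,0]},{"translation":[0,0,0],"delta_rot":[0,0,0]},{"translation":[0,0,0],"delta_rot":[0,0,0]}]' -1 45
python3 -m creep '[{"translation":[0,0,0],"delta_rot":[0,0,0]},{"translation":[0,0,0],"delta_rot":[0,0,0]},{"translation":[0,0,0],"delta_rot":[0,0,0]},{"translation":[0,0,0],"delta_rot":[0,0,0]}]'
```

```text
time_s: 2.23
ee_pos: [480.3, -337.7, 20.9]
ee_rot: [144.8, 89.9, -41.1]
force: [-0.1, 0.8, -0.5]
gripper_width: 60.6
time_s: 2.57
ee_pos: [480.0, -337.4, 20.1]
ee_rot: [101.9, 90.0, -83.9]
force: [0.1, 0.3, 1.1]
gripper_width: 39.7
```

```bash
python3 -m creep '[{"translation":[0,0,1.5],"delta_rot":[0,0,0]},{"translation":[0,0,3],"delta_rot":[0,0,0]},{"translation":[0,0.5,3.8],"delta_rot":[0,0,0]},{"translation":[0.2,1.5,3.7],"delta_rot":[0,0,0]},{"translation":[0.3,2.5,3],"delta_rot":[0,0,0]}]'
python3 -m creep '[{"translation":[0.4,3.5,1],"delta_rot":[0,0,0]},{"translation":[0.4,3.8,0],"delta_rot":[0,0,0]},{"translation":[0.3,3.8,0],"delta_rot":[0,0,0]},{"translation":[0.3,3.8,0],"delta_rot":[0,0,0]},{"translation":[0.1,3,0],"delta_rot":[0,0,0]}]'
python3 -m creep '[{"translation":[0,0.9,0],"delta_rot":[0,0,0]},{"translation":[0,0,0],"delta_rot":[0,0,0]},{"translation":[0,0,0],"delta_rot":[0,0,0]},{"translation":[0,0,0],"delta_rot":[0,0,0]}]'
python3 - <<'E'
from h import *
s=snap('wrist','w2'); print(s['time_s'],tool(s),s['qpos'].round(1))
E
```

```text
time_s: 2.98
ee_pos: [485.1, -293.6, 171.8]
ee_rot: [126.9, 89.9, -59.1]
force: [1.5, -0.1, -2.1]
gripper_width: 39.8
time_s: 3.4
ee_pos: [499.1, -110.5, 179.3]
ee_rot: [-30.0, 89.9, 144.1]
force: [0.7, 0.9, -3.4]
gripper_width: 39.8
time_s: 3.73
ee_pos: [499.9, -105.3, 179.7]
ee_rot: [55.9, 89.9, -130.0]
force: [-1.2, -0.6, -3.5]
gripper_width: 40.0
3.7333 (array([ 499.88, -105.32,  179.68]), 'yaw_y', np.float64(-95.89), 'down', array([-0.001, -0.001, -1.   ])) [-1.320e+01  1.470e+01  1.022e+02 -1.000e-01  6.310e+01  8.280e+01]
```

View pics/w2.png

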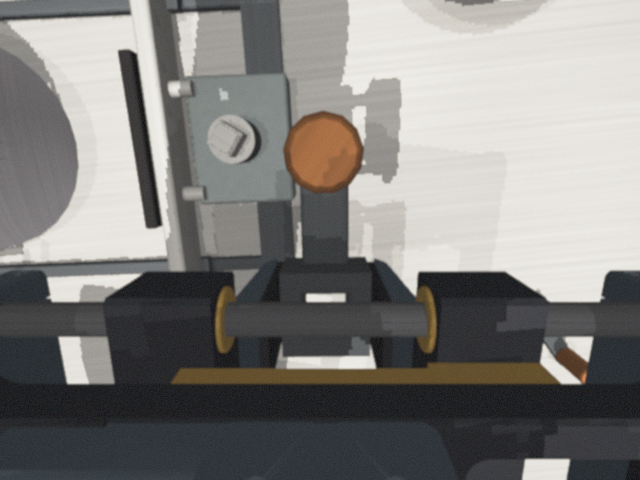

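Run:
```python
from h import *
z=load('w2')
crop(z,195,105,275,175,10,'pics/c5.png')
crop(z,270,100,390,370,3,'pics/c6.png')
```

```text
(no output)
```

View pics/c5.png

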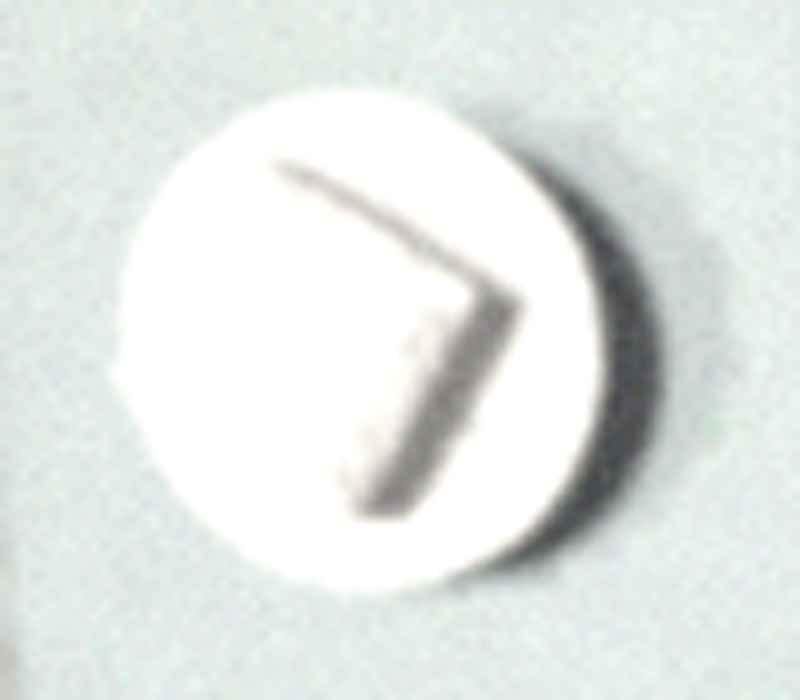

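View pics/c6.png

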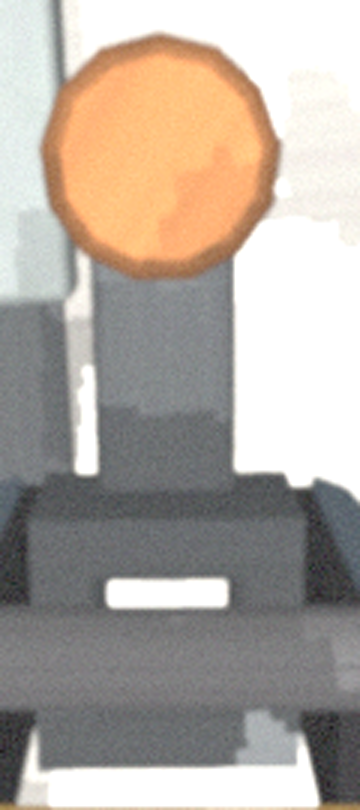

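Run:
```python
from h import *
z=load('w2')
im=z['p'][110:170,200:270,::-1].astype(float)
im=np.clip((im-110)*255/110,0,255).astype(np.uint8)
cv2.imwrite('pics/c7.png',cv2.resize(im,None,fx=10,fy=10,interpolation=cv2.INTER_CUBIC))
t=load('top0')
crop(t,285,215,335,265,10,'pics/c8.png')
```

```text
(no output)
```

View pics/c7.png

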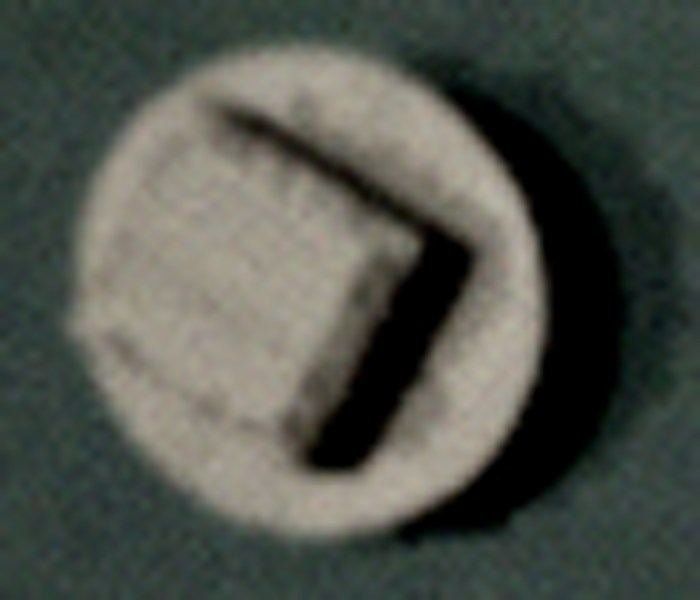

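View pics/c8.png

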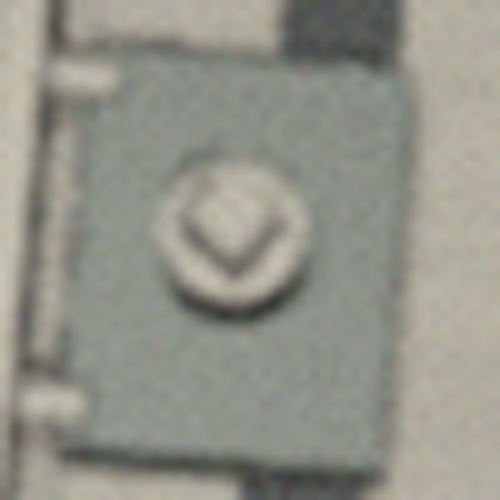

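Run:
```python
from h import *
z=load('w2');t=load('top0')
w=lambda a,b,h:back(z,200+a/10,110+b/10,h)
c=w(313,291,60);print('shoulder wrist',c,'top',back(t,308.5,237.8,60))
L,Rr,T,B=[w(*p,60) for p in [(78,291),(548,291),(313,45),(313,538)]]
print(np.linalg.norm(L-Rr),np.linalg.norm(T-B))
A=w(472,250,60);Bp=w(372,468,60);D=w(208,98,60)
ang=lambda v:np.degrees(np.arctan2(v[1],v[0]))
print('AB',np.linalg.norm(A-Bp),ang(A-Bp),'AD',np.linalg.norm(A-D),ang(D-A), 'ctr',(Bp+D)/2)
# top face: outline of taper end z=81
TA=w(425,240,78);TB=w(300,450,78);print(ang(TA-TB))
# crank held
hubc=back(z,270+166/3,100+592/3,179.7-20+26-0); kn=back(z,270+160/3,100+157/3,179.7-20+64)
print('sock',hubc,'knob',kn,ang(kn-hubc),np.linalg.norm((kn-hubc)[:2]), z['pos'])
```

```text
shoulder wrist [584.87885061 -43.34928729  60.        ] top [582.33034382 -46.05354055  60.        ]
34.12977274123255 34.54091492186996
AB 17.384727672569813 -33.690728591387625 AD 21.18508124443057 54.525275051542636 ctr [585.44726181 -41.82325851  60.        ]
-39.81853701014084
sock [ 506.31050293 -103.6966994   185.7       ] knob [ 567.87840745 -109.31770822  223.7       ] -5.216511977707417 61.82396466225866 [ 499.87990478 -105.31615387  179.67852686]
```

The shaft shoulder is at about (583, -45). The wrist camera reads a couple of mm high, while the held knob serves as a relative reference. The square's edges lie at about -35° to -42°. I'll turn the crank to about -38° and look closer.

```bash
python3 -m creep '[{"translation":[0,1.2,-0.8],"delta_rot":[0,0,-0.09]},{"translation":[0,1.2,-1],"delta_rot":[0,0,-0.094]},{"translation":[0,1.2,-1],"delta_rot":[0,0,-0.094]},{"translation":[0,1.2,-1],"delta_rot":[0,0,-0.094]},{"translation":[0,1.2,-0.8],"delta_rot":[0,0,-0.094]}]'
python3 -m creep '[{"translation":[0,0.8,-0.4],"delta_rot":[0,0,-0.094]},{"translation":[0,0,0],"delta_rot":[0,0,0]},{"translation":[0,0,0],"delta_rot":[0,0,0]},{"translation":[0,0,0],"delta_rot":[0,0,0]},{"translation":[0,0,0],"delta_rot":[0,0,0]}]'
python3 - <<'E'
from h import *
s=snap('wrist','w3'); print(s['time_s'],tool(s),s['qpos'].round(1))
E
```

```text
time_s: 4.2
ee_pos: [499.8, -45.2, 133.1]
ee_rot: [46.4, 89.9, -166.6]
force: [1.1, -0.2, -2.8]
gripper_width: 39.9
time_s: 4.62
ee_pos: [500.4, -37.3, 130.4]
ee_rot: [-164.6, 89.9, -22.6]
force: [0.1, 0.1, -3.1]
gripper_width: 39.3
4.6167 (array([500.42, -37.31, 130.43]), 'yaw_y', np.float64(-127.94), 'down', array([ 0.001, -0.   , -1.   ])) [ -5.6  16.7 107.4  -0.   55.8 122.4]
```

View pics/w3.png

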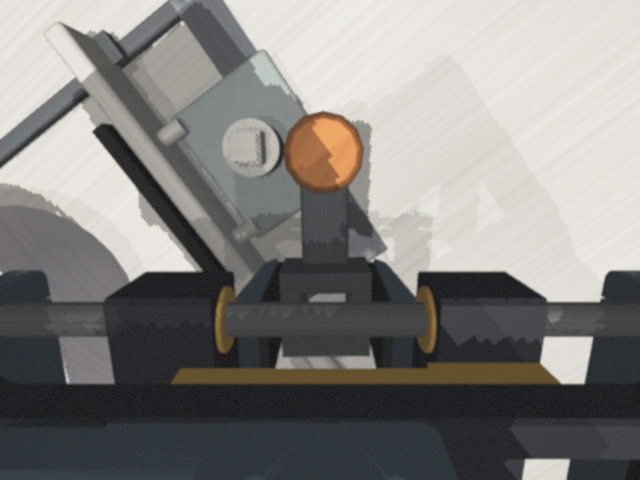

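Run:
```python
from h import *
z=load('w3')
im=z['p'][105:195,210:300,::-1].astype(float)
im=np.clip((im-90)*255/130,0,255).astype(np.uint8)
cv2.imwrite('pics/c9.png',cv2.resize(im,None,fx=8,fy=8,interpolation=cv2.INTER_CUBIC))
crop(z,275,100,375,370,3,'pics/c10.png')
```

```text
(no output)
```

View pics/c9.png

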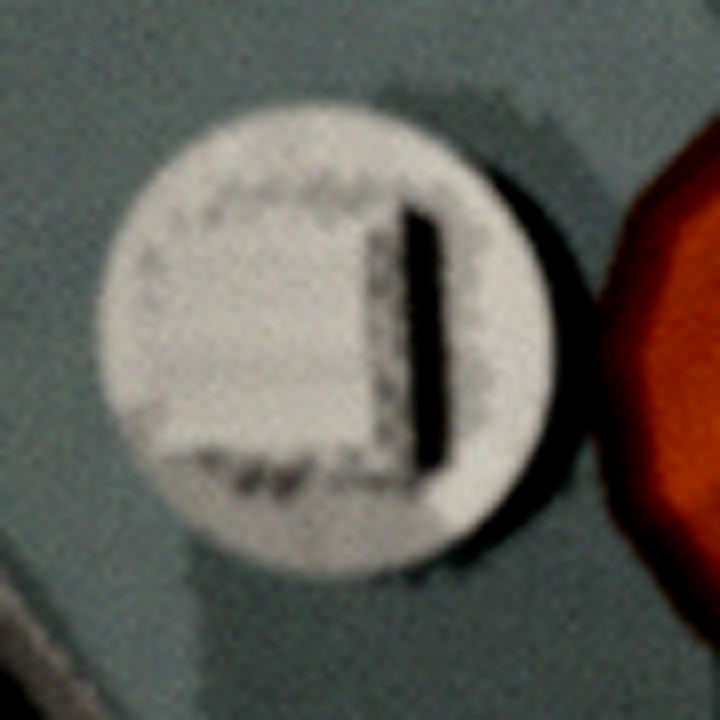

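View pics/c10.png

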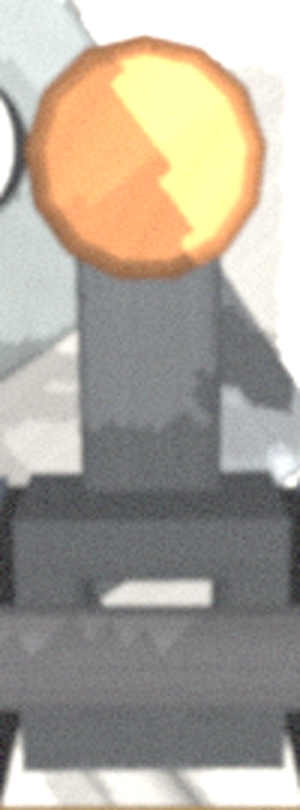

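Run:
```python
from h import *
z=load('w3')
w=lambda a,b,h:back(z,210+a/8,105+b/8,h)
ang=lambda v:np.degrees(np.arctan2(v[1],v[0]))
c=w(326.5,338.5,60); print('sh',c)
print([np.linalg.norm(w(98,338,60)-w(555,338,60)),np.linalg.norm(w(326,100,60)-w(326,577,60))])
print('edges',ang(w(438,215,60)-w(450,465,60)),ang(w(405,205,78)-w(418,470,78)),ang(w(367,225,81)-w(372,450,81)), 'bot',ang(w(420,490,60)-w(200,480,60)))
print('depth knob z',back(z,324,152),'hubtop',back(z,345,280), 'shtop',back(z,247,147),'shoulder',back(z,252,170))
u,v=275+148/3,100+157/3
for h in (174.3,back(z,324,152)[2]):
  k=back(z,u,v,h); a=np.radians(-37.94); s=k[:2]-70*np.array([np.cos(a),np.sin(a)])
  print('knob',k,'sock',s,'-TCP',s-z['pos'][:2],'shaft-sock',c[:2]-s)
arm=[back(z,275+x/3,100+y/3,130.4-20+12) for x,y in [(78,260),(85,490),(220,260),(217,490)]]
print('arm yaw',ang(arm[0]-arm[1]),ang(arm[2]-arm[3]), np.linalg.norm(arm[0]-arm[2]))
```

```text
sh [584.98018815 -43.26426529  60.        ]
[np.float64(34.34027421425334), np.float64(34.7243848441745)]
edges -37.246017585356164 -37.33180887330778 -39.11365566573452 bot -130.44851011361547
depth knob z [554.82554113 -75.99251812 175.05785822] hubtop [507.10476308 -50.18172198 137.19699713] shtop [583.46655898 -44.76971497  81.3803469 ] shoulder [574.23372888 -35.37861976  61.49322552]
knob [554.69352177 -76.01391998 174.3       ] sock [499.48766893 -32.97540453] -TCP [-0.93275476  4.33377089] shaft-sock [ 85.49251922 -10.28886076]
knob [554.68804105 -76.01172457 175.05785822] sock [499.4821882  -32.97320912] -TCP [-0.93823548  4.3359663 ] shaft-sock [ 85.49799994 -10.29105617]
arm yaw -37.02854237878469 -37.80577620266931 21.19521393559651
```

Run:
```python
from h import *
z=load('w3')
ang=np.radians(-37.94); cx=np.array([np.cos(ang),np.sin(ang)]); cy=np.array([-cx[1],cx[0]])
for x,y,h in [(14,520,136.4),(293,520,136.4),(25,765,136.4),(284,765,136.4),(148,157,174.3),(78,260,122.4),(220,260,122.4),(85,490,122.4),(217,490,122.4)]:
    p=back(z,275+x/3,100+y/3,h)[:2]-z['pos'][:2]; print(x,y,'along',(p@cx).round(2),'lat',(p@cy).round(2))
snap('top','t3');snap('side','s3')
crop(load('t3'),260,190,380,280,6,'pics/c11.png')
crop(load('s3'),250,200,370,300,6,'pics/c12.png')
```

```text
14 520 along 15.94 lat 22.3
293 520 along 15.96 lat -18.05
25 765 along -23.38 lat 21.73
284 765 along -23.36 lat -17.9
148 157 along 66.6 lat 2.84
78 260 along 52.06 lat 13.4
220 260 along 52.08 lat -7.79
85 490 along 16.29 lat 12.83
217 490 along 16.3 lat -7.88
```

View pics/c11.png

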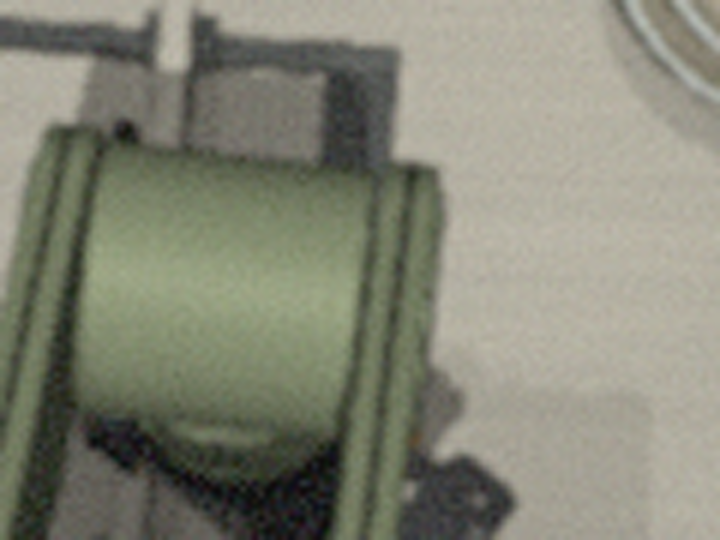

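View pics/c12.png

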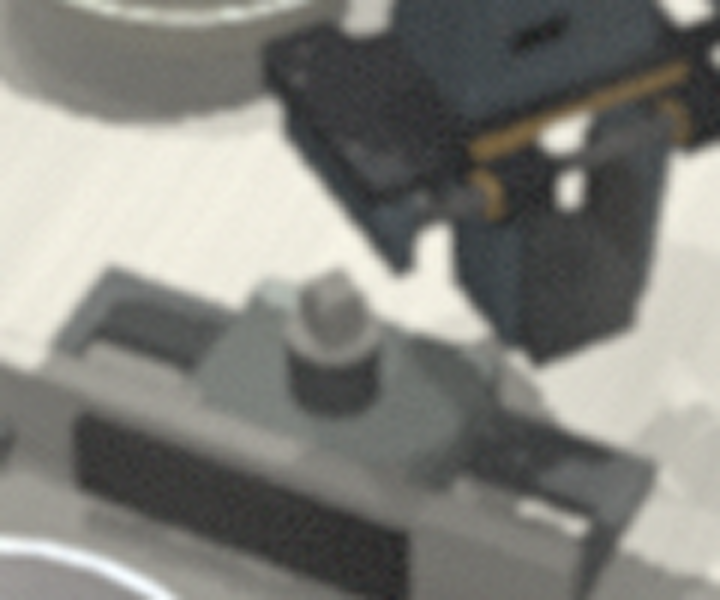

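```bash
python3 -m creep '[{"translation":[2.85,-0.35,0],"delta_rot":[0,0,0]},{"translation":[2.85,-0.35,0],"delta_rot":[0,0,0]},{"translation":[2.85,-0.35,-1],"delta_rot":[0,0,0]},{"translation":[0,0,-1],"delta_rot":[0,0,0]},{"translation":[0,0,0],"delta_rot":[0,0,0]}]'
python3 -m creep '[{"translation":[0,0,0],"delta_rot":[0,0,0]},{"translation":[0,0,0],"delta_rot":[0,0,0]},{"translation":[0,0,0],"delta_rot":[0,0,0]}]'
python3 - <<'E'
from h import *
s=snap('wrist','w4'); print(s['time_s'],tool(s),s['force'])
s=snap('side','s4')
crop(load('s4'),230,180,390,300,5,'pics/c13.png')
crop(load('w4'),260,100,390,370,3,'pics/c14.png')
E
```

```text
time_s: 5.18
ee_pos: [585.2, -47.1, 107.7]
ee_rot: [33.8, 89.8, 175.8]
force: [-2.2, 0.6, -3.9]
gripper_width: 40.0
time_s: 5.43
ee_pos: [585.0, -46.8, 110.7]
ee_rot: [-161.6, 90.0, -19.5]
force: [0.5, 0.1, -3.6]
gripper_width: 39.7
5.4333 (array([584.96, -46.82, 110.68]), 'yaw_y', np.float64(-127.94), 'down', array([ 0., -0., -1.])) [ 0.50110951  0.14688078 -3.58291398]
```

View pics/c13.png

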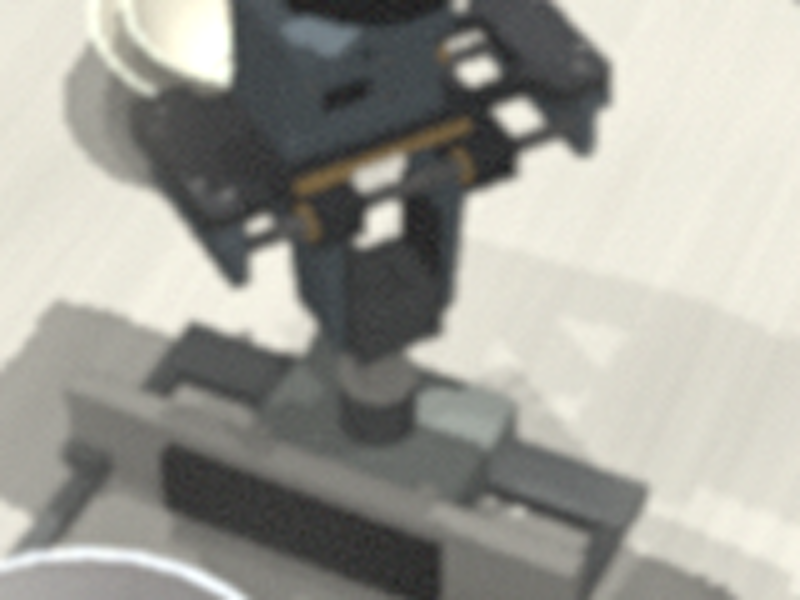

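View pics/c14.png

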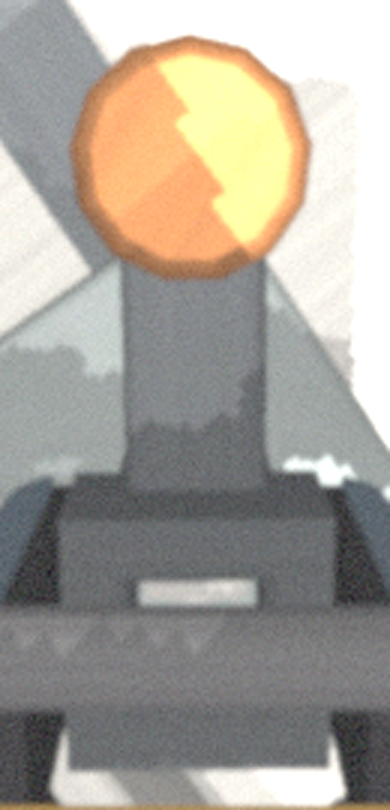

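```bash
python3 -m creep '[{"translation":[0,0,-0.6],"delta_rot":[0,0,0]},{"translation":[0,0,-0.5],"delta_rot":[0,0,0]},{"translation":[0,0,-0.3],"delta_rot":[0,0,0]},{"translation":[0,0,0],"delta_rot":[0,0,0]},{"translation":[0,0,0],"delta_rot":[0,0,0]}]'
```

```text
time_s: 5.95
ee_pos: [585.2, -46.8, 95.5]
ee_rot: [35.1, 89.9, 177.1]
force: [-0.3, -0.1, -3.7]
gripper_width: 40.1
```

```bash
python3 -m creep '[{"translation":[0,0,-0.3],"delta_rot":[0,0,0]},{"translation":[0,0,-0.2],"delta_rot":[0,0,0]},{"translation":[0,0,0],"delta_rot":[0,0,0]}]'
```

```text
time_s: 6.2
ee_pos: [585.2, -46.8, 90.5]
ee_rot: [38.0, 90.0, -179.9]
force: [0.3, -0.5, -2.6]
gripper_width: 39.3
```

No force yet and the underside is below the shaft top, so the crank is entering.

```bash
python3 -m creep '[{"translation":[0,0,-0.4],"delta_rot":[0,0,0]},{"translation":[0,0,-0.4],"delta_rot":[0,0,0]},{"translation":[0,0,-0.1],"delta_rot":[0,0,0]},{"translation":[0,0,0],"delta_rot":[0,0,0]}]'
```

```text
time_s: 6.53
ee_pos: [585.2, -46.8, 81.4]
ee_rot: [39.1, 89.9, -178.8]
force: [0.2, -0.4, -2.9]
gripper_width: 39.7
```

```bash
python3 -m creep '[{"translation":[0,0,-0.1],"delta_rot":[0,0,0]},{"translation":[0,0,-0.1],"delta_rot":[0,0,0]},{"translation":[0,0,0],"delta_rot":[0,0,0]}]'
python3 - <<'E'
from h import *
s=snap('side','s5'); crop(load('s5'),230,180,390,300,5,'pics/c15.png'); print(tool(s),s['force'],s['torque'])
E
```

```text
time_s: 6.78
ee_pos: [585.5, -46.8, 80.2]
ee_rot: [-149.2, 90.0, -7.1]
force: [-0.1, 0.2, -3.3]
gripper_width: 39.7
(array([585.55, -46.8 ,  80.16]), 'yaw_y', np.float64(-127.94), 'down', array([ 0., -0., -1.])) [-0.09434859  0.22631429 -3.32770552] [ 0.13284547  0.0859062  -0.02813903]
```

View pics/c15.png

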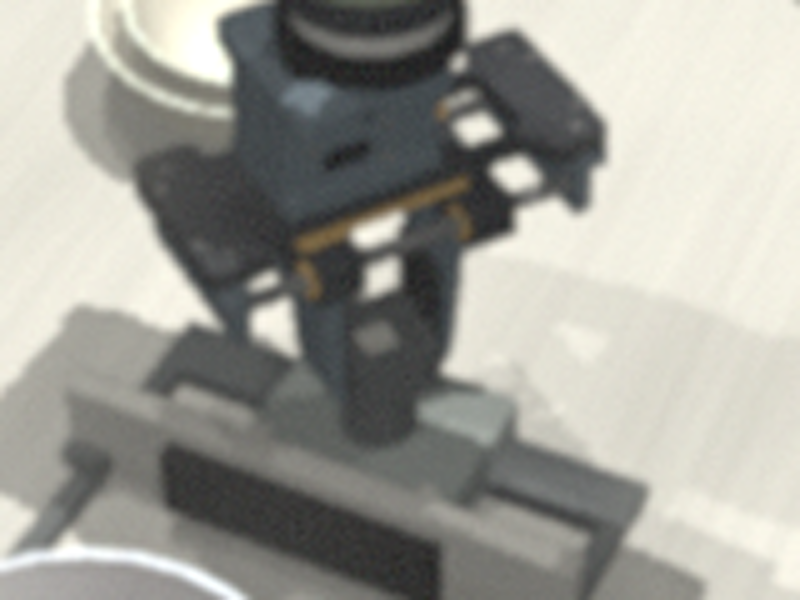

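The crank is on the shaft, with the shaft's square showing in the socket. I'll press a touch, then open.

```bash
python3 -m creep '[{"translation":[0,0,-0.1],"delta_rot":[0,0,0]},{"translation":[0,0,0],"delta_rot":[0,0,0]},{"translation":[0,0,0],"delta_rot":[0,0,0]},{"translation":[0,0,0],"delta_rot":[0,0,0]}]'
python3 -m creep '[{"translation":[0,0,0],"delta_rot":[0,0,0]},{"translation":[0,0,0],"delta_rot":[0,0,0]},{"translation":[0,0,0],"delta_rot":[0,0,0]},{"translation":[0,0,0],"delta_rot":[0,0,0]}]' 1
python3 - <<'E'
from workcell import readout
s=readout.state();print(s['gripper_width'],s['force'],s['qpos'].round(1))
E
```

```text
time_s: 7.17
ee_pos: [585.5, -46.8, 80.1]
ee_rot: [-155.2, 90.0, -13.1]
force: [-2.1, 0.7, 6.3]
gripper_width: 39.7
time_s: 7.5
ee_pos: [585.7, -46.9, 78.9]
ee_rot: [-164.7, 90.0, -22.6]
force: [-0.5, -0.4, 0.8]
gripper_width: 63.6
63.64281794799129 [-0.45895774 -0.43280544  0.7521332 ] [ -5.7  26.8  99.6  -0.   53.5 122.3]
```

```bash
python3 -m creep '[{"translation":[0,0,1],"delta_rot":[0,0,0]},{"translation":[0.5,-0.4,1],"delta_rot":[0,0,0]},{"translation":[1.6,-1.2,0],"delta_rot":[0,0,0]},{"translation":[1.6,-1.2,0],"delta_rot":[0,0,0]},{"translation":[1.6,-1.3,0],"delta_rot":[0,0,0]}]'
python3 -m creep '[{"translation":[0,0,0],"delta_rot":[0,0,0]},{"translation":[0,0,0],"delta_rot":[0,0,0]}]'
python3 - <<'E'
from h import *
s=snap('wrist','w6'); print(s['time_s'],tool(s),s['force']); crop(load('w6'),240,150,420,370,3,'pics/c16.png')
s=snap('side','s6'); crop(load('s6'),230,150,390,270,5,'pics/c17.png')
E
```

```text
time_s: 7.92
ee_pos: [639.4, -88.1, 100.2]
ee_rot: [-151.8, 89.9, -9.7]
force: [0.2, -0.1, -0.1]
gripper_width: 91.2
time_s: 8.08
ee_pos: [638.8, -88.2, 99.2]
ee_rot: [-72.1, 90.0, 69.9]
force: [0.1, -0.1, 0.5]
gripper_width: 90.9
8.0833 (array([638.79, -88.24,  99.18]), 'yaw_y', np.float64(-128.0), 'down', array([ 0.,  0., -1.])) [ 0.13727771 -0.0597788   0.51192505]
```

View pics/c16.png

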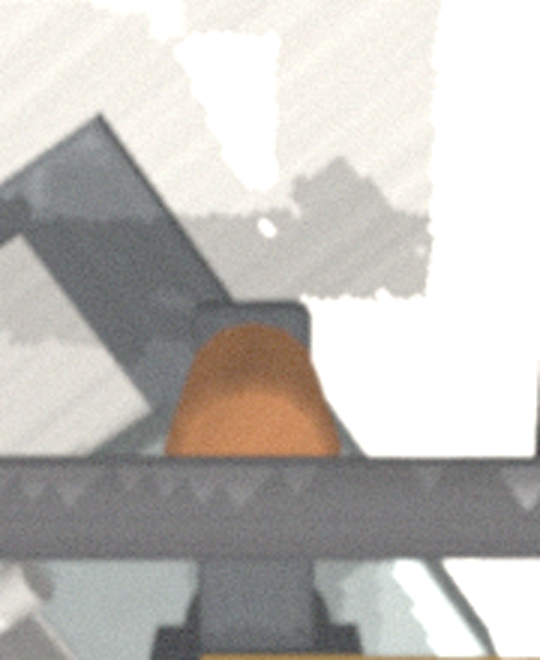

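View pics/c17.png

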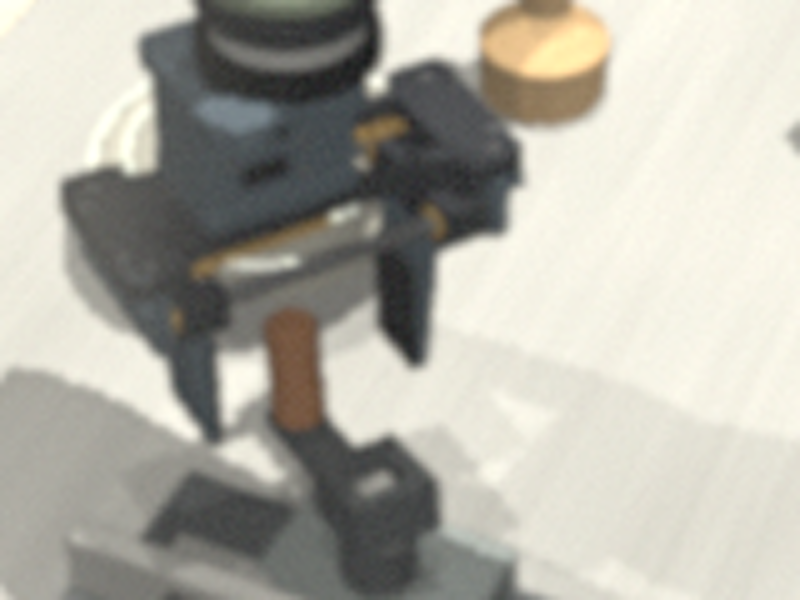

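The crank sits flush on the collar and the knob is between the fingers, so I'll close on the knob.

```bash
python3 -m creep '[{"translation":[0,0,0],"delta_rot":[0,0,0]},{"translation":[0,0,0],"delta_rot":[0,0,0]},{"translation":[0,0,0],"delta_rot":[0,0,0]},{"translation":[0,0,0],"delta_rot":[0,0,0]},{"translation":[0,0,0],"delta_rot":[0,0,0]}]' -1 30
python3 -m creep '[{"translation":[0,0,0],"delta_rot":[0,0,0]},{"translation":[0,0,0],"delta_rot":[0,0,0]},{"translation":[0,0,0],"delta_rot":[0,0,0]},{"translation":[0,0,0],"delta_rot":[0,0,0]},{"translation":[0,0,0],"delta_rot":[0,0,0]}]'
python3 - <<'E'
from h import *
z=load('top0')
print(back(z,396,180),[back(z,u,180) for u in (364,430)])
for u,v in [(206,192),(206,266),(167,228),(245,230)]: print(back(z,u,v,90).round(0))
# tangential steps table, radius 70, from -38deg, 20deg step
import numpy as np
a=-38.
for i in range(18):
    b=a-20; d=7*np.array([np.cos(np.radians(b))-np.cos(np.radians(a)),np.sin(np.radians(b))-np.sin(np.radians(a))]); print(round(a),round(b),d.round(2)); a=b
E
```

```text
time_s: 8.6
ee_pos: [638.3, -87.6, 99.1]
ee_rot: [69.2, 90.0, -148.7]
force: [0.5, -0.1, -0.3]
gripper_width: 60.9
time_s: 9.02
ee_pos: [638.5, -87.8, 98.9]
ee_rot: [62.3, 90.0, -155.7]
force: [0.4, 0.4, 0.1]
gripper_width: 27.6
[ 742.44133587 -258.59060441   15.46692534] [array([ 729.66420014, -176.7530706 ,   51.41969594]), array([ 732.46229662, -336.25335481,   52.67778505])]
[681. 196.  90.]
[506. 186.  90.]
[593. 281.  90.]
[592. 101.  90.]
-38 -58 [-1.81 -1.63]
-58 -78 [-2.25 -0.91]
-78 -98 [-2.43 -0.08]
-98 -118 [-2.31  0.75]
-118 -138 [-1.92  1.5 ]
-138 -158 [-1.29  2.06]
-158 -178 [-0.51  2.38]
-178 -198 [0.34 2.41]
-198 -218 [1.14 2.15]
-218 -238 [1.81 1.63]
-238 -258 [2.25 0.91]
-258 -278 [2.43 0.08]
-278 -298 [ 2.31 -0.75]
-298 -318 [ 1.92 -1.5 ]
-318 -338 [ 1.29 -2.06]
-338 -358 [ 0.51 -2.38]
-358 -378 [-0.34 -2.41]
-378 -398 [-1.14 -2.15]
```

```bash
python3 -m creep '[{"translation":[0,0,0],"delta_rot":[0,0,0]},{"translation":[0,0,0],"delta_rot":[0,0,0]},{"translation":[-0.96,-0.76,0],"delta_rot":[0,0,0]},{"translation":[-0.85,-0.87,0],"delta_rot":[0,0,0]},{"translation":[-2.25,-0.91,0],"delta_rot":[0,0,0]}]'
python3 - <<'E'
from workcell import readout
s=readout.state();print(s['gripper_width'],s['force'],s['ee_pos'])
E
```

```text
time_s: 9.43
ee_pos: [601.4, -112.9, 99.9]
ee_rot: [-134.6, 89.5, 7.5]
force: [3.8, 6.6, 3.8]
gripper_width: 24.5
24.481583045832117 [3.82480174 6.57501518 3.77618122] [ 601.40332901 -112.91995881   99.89794331]
```

```bash
python3 -m creep '[{"translation":[-2.43,-0.08,0],"delta_rot":[0,0,0]},{"translation":[-2.31,0.75,0],"delta_rot":[0,0,0]},{"translation":[-1.92,1.5,0],"delta_rot":[0,0,0]},{"translation":[-1.29,2.06,0],"delta_rot":[0,0,0]},{"translation":[-0.51,2.38,0],"delta_rot":[0,0,0]}]'
python3 - <<'E'
from h import *
s=snap('side','s7'); crop(load('s7'),200,120,400,270,4,'pics/c18.png');print(tool(s),s['force'],s['gripper_width'])
E
```

```text
time_s: 9.85
ee_pos: [508.1, -50.4, 101.3]
ee_rot: [79.0, 89.5, -139.0]
force: [-10.1, -5.4, 16.8]
gripper_width: 24.0
(array([508.1 , -50.37, 101.27]), 'yaw_y', np.float64(-127.98), 'down', array([-0.006, -0.005, -1.   ])) [-10.08567635  -5.37398189  16.8446174 ] 23.99819242346763
```

View pics/c18.png

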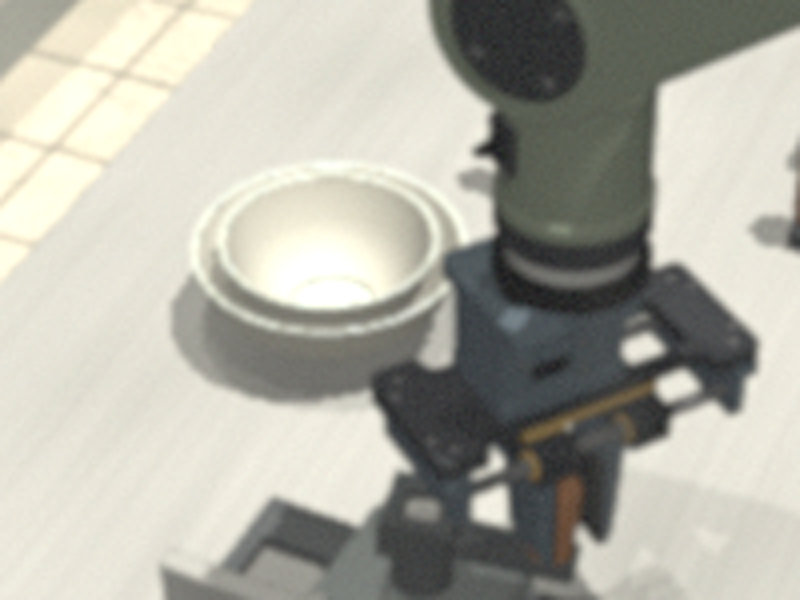

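```bash
python3 -m creep '[{"translation":[0,0,0],"delta_rot":[0,0,0]},{"translation":[0,0,0],"delta_rot":[0,0,0]},{"translation":[0,0,0],"delta_rot":[0,0,0]}]'
python3 - <<'E'
from h import *
from workcell import readout
s=readout.state(); print(tool(s),s['force'],s['gripper_width'])
E
```

```text
time_s: 10.15
ee_pos: [507.6, -47.3, 100.5]
ee_rot: [36.9, 89.4, 179.0]
force: [-13.4, 0.0, 19.8]
gripper_width: 24.4
(array([507.61, -47.26, 100.46]), 'yaw_y', np.float64(-127.93), 'down', array([-0.01,  0.  , -1.  ])) [-1.34341485e+01  2.04580072e-03  1.97500768e+01] 24.354633132821892
```

Run:
```python
from h import *
s=snap('side','s8'); crop(load('s8'),270,210,370,285,8,'pics/c19.png')
s=snap('wrist','w8'); crop(load('w8'),230,150,430,370,3,'pics/c20.png'); print(s['torque'],s['force'])
```

```text
[ 0.32244209  2.03604548 -0.01891653] [-14.11298706   0.46479463  18.71767978]
```

View pics/c19.png

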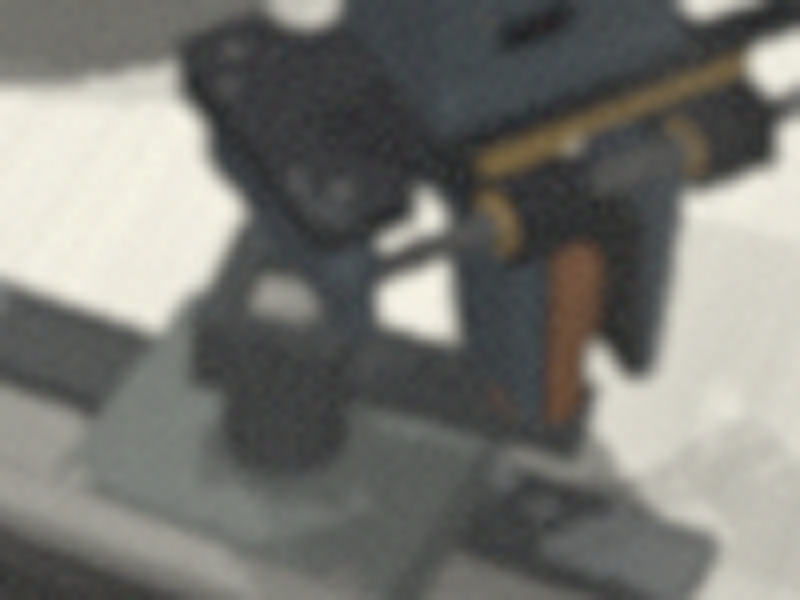

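View pics/c20.png

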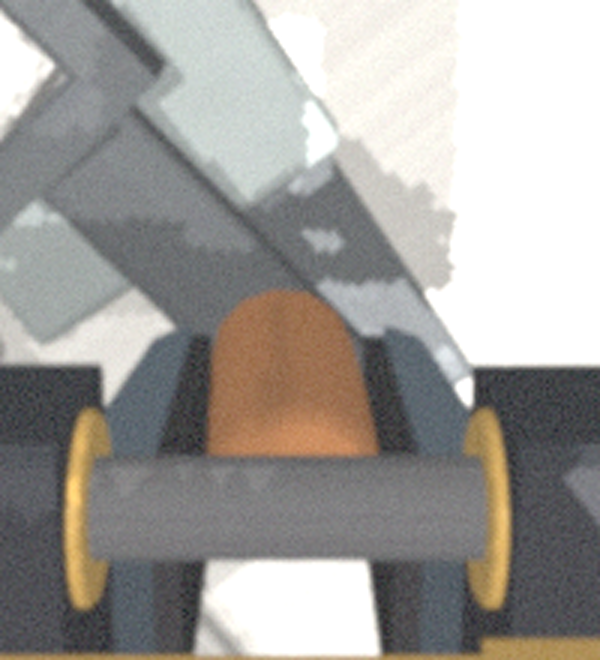

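The drag is fine, but there is a static radial and upward load (-14, 0, +19 N), which means my circle is a few mm tight inward here. I'll open slightly to relieve it and regrip.

```bash
python3 -m creep '[{"translation":[0,0,0],"delta_rot":[0,0,0]},{"translation":[0,0,0],"delta_rot":[0,0,0]},{"translation":[0,0,0],"delta_rot":[0,0,0]},{"translation":[0,0,0],"delta_rot":[0,0,0]}]' 0
python3 - <<'E'
from h import *
s=snap('wrist','w9'); crop(load('w9'),230,150,430,370,3,'pics/c21.png'); print(s['time_s'],tool(s),s['force'],s['gripper_width'])
s=snap('side','s9'); crop(load('s9'),270,210,370,285,8,'pics/c22.png')
E
```

```text
time_s: 10.58
ee_pos: [513.1, -47.4, 98.9]
ee_rot: [71.5, 90.0, -146.4]
force: [-0.0, 0.6, -0.2]
gripper_width: 45.2
10.5833 (array([513.1 , -47.39,  98.85]), 'yaw_y', np.float64(-127.96), 'down', array([-0., -0., -1.])) [-0.01301424  0.60702745 -0.15092613] 45.2102080266482
```

View pics/c21.png

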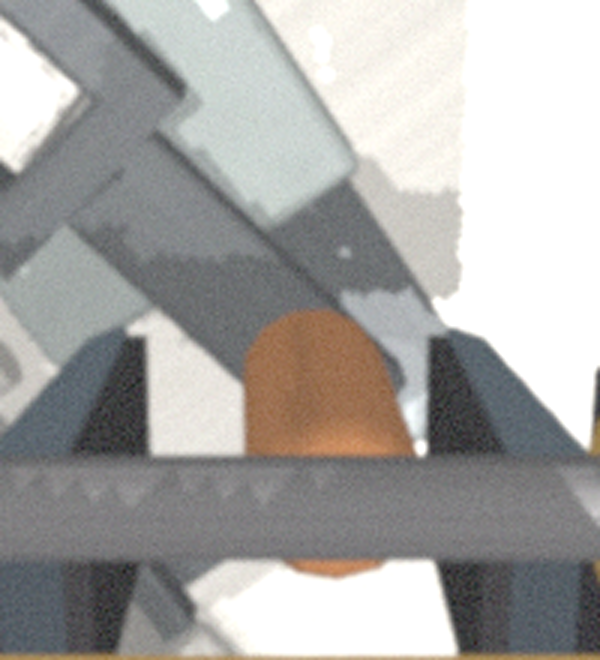

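View pics/c22.png

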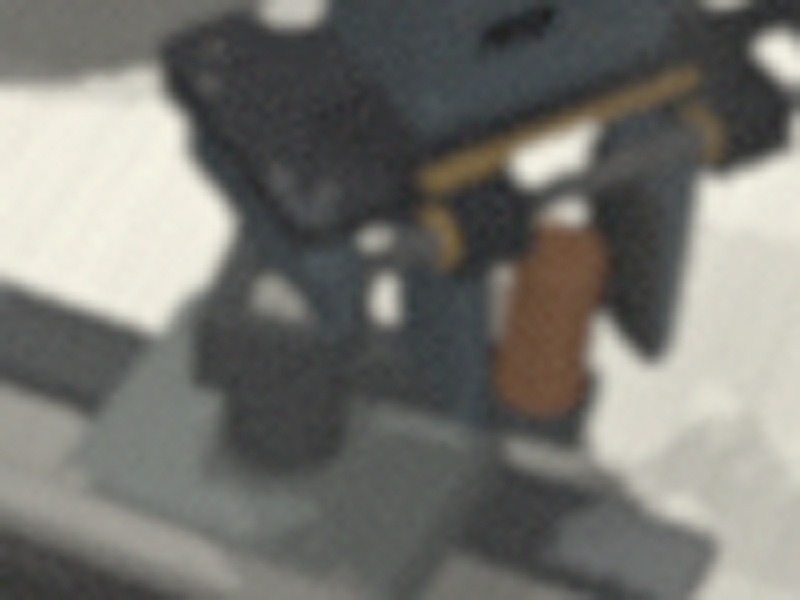

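```bash
python3 -m creep '[{"translation":[-0.15,-0.45,0],"delta_rot":[0,0,0]},{"translation":[0,0,0],"delta_rot":[0,0,0]},{"translation":[0,0,0],"delta_rot":[0,0,0]}]' 
python3 -m creep '[{"translation":[0,0,0],"delta_rot":[0,0,0]},{"translation":[0,0,0],"delta_rot":[0,0,0]},{"translation":[0,0,0],"delta_rot":[0,0,0]},{"translation":[0,0,0],"delta_rot":[0,0,0]},{"translation":[0,0,0],"delta_rot":[0,0,0]}]' -1 60
python3 -m creep '[{"translation":[0,0,0],"delta_rot":[0,0,0]},{"translation":[0,0,0],"delta_rot":[0,0,0]}]'
python3 - <<'E'
from h import *
a=-175.
for i in range(31):
    b=a-12; d=7*np.array([np.cos(np.radians(b))-np.cos(np.radians(a)),np.sin(np.radians(b))-np.sin(np.radians(a))]); print(round(a),d.round(2), end='\n' if i%5==4 else ' '); a=b
E
```

```text
time_s: 10.93
ee_pos: [511.7, -51.8, 98.8]
ee_rot: [44.9, 90.0, -173.1]
force: [0.4, -0.3, 0.5]
gripper_width: 45.4
time_s: 11.35
ee_pos: [511.7, -51.7, 99.2]
ee_rot: [110.7, 90.0, -107.2]
force: [-0.6, -0.1, 2.2]
gripper_width: 23.8
time_s: 11.52
ee_pos: [511.7, -51.7, 99.2]
ee_rot: [108.4, 90.0, -109.5]
force: [-1.5, -0.4, 2.8]
gripper_width: 23.8
-175 [0.03 1.46] -187 [0.33 1.43] -199 [0.62 1.33] -211 [0.88 1.17] -223 [1.1  0.96]
-235 [1.28 0.71] -247 [1.4  0.43] -259 [1.46 0.13] -271 [ 1.45 -0.18] -283 [ 1.38 -0.48]
-295 [ 1.25 -0.75] -307 [ 1.07 -1.  ] -319 [ 0.84 -1.2 ] -331 [ 0.57 -1.35] -343 [ 0.28 -1.44]
-355 [-0.03 -1.46] -367 [-0.33 -1.43] -379 [-0.62 -1.33] -391 [-0.88 -1.17] -403 [-1.1  -0.96]
-415 [-1.28 -0.71] -427 [-1.4  -0.43] -439 [-1.46 -0.13] -451 [-1.45  0.18] -463 [-1.38  0.48]
-475 [-1.25  0.75] -487 [-1.07  1.  ] -499 [-0.84  1.2 ] -511 [-0.57  1.35] -523 [-0.28  1.44]
-535 [0.03 1.46]
```

```bash
python3 -m creep '[{"translation":[0.03,1.46,0],"delta_rot":[0,0,0]},{"translation":[0.33,1.43,0],"delta_rot":[0,0,0]},{"translation":[0.62,1.33,0],"delta_rot":[0,0,0]},{"translation":[0.88,1.17,0],"delta_rot":[0,0,0]},{"translation":[1.10,0.96,0],"delta_rot":[0,0,0]}]'
python3 -m creep '[{"translation":[1.28,0.71,0],"delta_rot":[0,0,0]},{"translation":[1.40,0.43,0],"delta_rot":[0,0,0]},{"translation":[1.46,0.13,0],"delta_rot":[0,0,0]},{"translation":[1.45,-0.18,0],"delta_rot":[0,0,0]},{"translation":[1.38,-0.48,0],"delta_rot":[0,0,0]}]'
```

```text
time_s: 11.93
ee_pos: [539.6, 12.3, 99.0]
ee_rot: [48.9, 89.7, -169.0]
force: [-5.3, -2.8, 6.2]
gripper_width: 23.8
time_s: 12.35
ee_pos: [611.1, 19.9, 100.1]
ee_rot: [-7.9, 89.8, 134.2]
force: [-4.2, 2.2, 11.6]
gripper_width: 23.9
```

```bash
python3 -m creep '[{"translation":[1.25,-0.75,0],"delta_rot":[0,0,0]},{"translation":[1.07,-1.0,0],"delta_rot":[0,0,0]},{"translation":[0.84,-1.2,0],"delta_rot":[0,0,0]},{"translation":[0.57,-1.35,0],"delta_rot":[0,0,0]},{"translation":[0.28,-1.44,0],"delta_rot":[0,0,0]}]'
python3 -m creep '[{"translation":[0,0,0],"delta_rot":[0,0,0]},{"translation":[0,0,0],"delta_rot":[0,0,0]}]'
python3 - <<'E'
from h import *
s=snap('side','s10'); crop(load('s10'),270,180,390,270,6,'pics/c23.png');print(tool(s),s['force'],s['gripper_width'])
E
```

```text
time_s: 12.77
ee_pos: [652.6, -37.7, 100.8]
ee_rot: [-84.4, 89.8, 57.7]
force: [-1.6, 4.2, 9.6]
gripper_width: 23.8
time_s: 12.93
ee_pos: [652.7, -39.5, 100.9]
ee_rot: [-129.6, 89.8, 12.4]
force: [-0.5, -0.2, 9.1]
gripper_width: 24.0
(array([652.74, -39.55, 100.93]), 'yaw_y', np.float64(-128.01), 'down', array([ 0.003,  0.001, -1.   ])) [-0.49752679 -0.19402175  9.08956933] 23.975310864784564
```

View pics/c23.png

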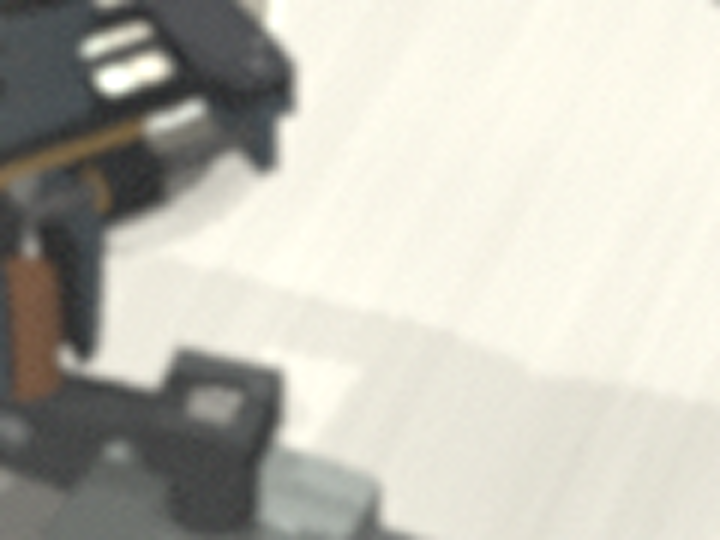

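```bash
python3 -m creep '[{"translation":[-0.03,-1.46,0],"delta_rot":[0,0,0]},{"translation":[-0.33,-1.43,0],"delta_rot":[0,0,0]},{"translation":[-0.62,-1.33,0],"delta_rot":[0,0,0]},{"translation":[-0.88,-1.17,0],"delta_rot":[0,0,0]},{"translation":[-1.10,-0.96,0],"delta_rot":[0,0,0]}]'
python3 -m creep '[{"translation":[-1.28,-0.71,0],"delta_rot":[0,0,0]},{"translation":[-1.40,-0.43,0],"delta_rot":[0,0,0]},{"translation":[-1.46,-0.13,0],"delta_rot":[0,0,0]},{"translation":[-1.45,0.18,0],"delta_rot":[0,0,0]},{"translation":[-1.38,0.48,0],"delta_rot":[0,0,0]}]'
python3 -m creep '[{"translation":[-1.25,0.75,0],"delta_rot":[0,0,0]},{"translation":[-1.07,1.0,0],"delta_rot":[0,0,0]},{"translation":[-0.84,1.2,0],"delta_rot":[0,0,0]},{"translation":[-0.57,1.35,0],"delta_rot":[0,0,0]},{"translation":[-0.28,1.44,0],"delta_rot":[0,0,0]}]'
```

```text
time_s: 13.4
ee_pos: [624.0, -101.6, 100.9]
ee_rot: [-110.7, 89.6, 31.3]
force: [2.3, 5.7, 8.9]
gripper_width: 23.6
time_s: 13.82
ee_pos: [555.5, -109.2, 101.0]
ee_rot: [-143.9, 89.4, -1.9]
force: [4.6, 0.8, 5.5]
gripper_width: 24.0
time_s: 14.23
ee_pos: [512.7, -52.3, 100.3]
ee_rot: [-173.4, 89.8, -31.4]
force: [0.2, -4.7, 5.5]
gripper_width: 23.6
```

Run:
```python
from h import *
s=snap('side','s11');print(tool(s),s['force'],s['gripper_width'])
```

```text
(array([512.74, -52.29, 100.27]), 'yaw_y', np.float64(-127.95), 'down', array([ 0.004, -0.002, -1.   ])) [ 0.20914162 -4.70576839  5.48125699] 23.58709328153322
```

View pics/s11.png

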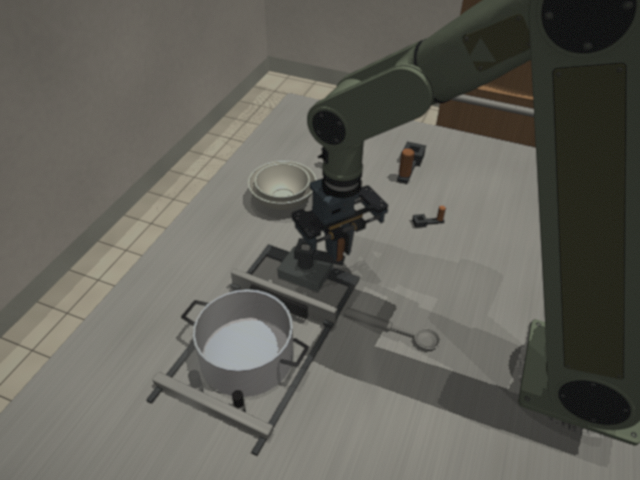

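Tangential drag is now -4.7 N, matching the nominal 4.3 N, and the crank is seated. About 1.4 turns are done, so I'll go on.

```bash
python3 -m creep '[{"translation":[0.03,1.46,0],"delta_rot":[0,0,0]},{"translation":[0.33,1.43,0],"delta_rot":[0,0,0]},{"translation":[0.62,1.33,0],"delta_rot":[0,0,0]},{"translation":[0.88,1.17,0],"delta_rot":[0,0,0]},{"translation":[1.10,0.96,0],"delta_rot":[0,0,0]}]'
python3 -m creep '[{"translation":[1.28,0.71,0],"delta_rot":[0,0,0]},{"translation":[1.40,0.43,0],"delta_rot":[0,0,0]},{"translation":[1.46,0.13,0],"delta_rot":[0,0,0]},{"translation":[1.45,-0.18,0],"delta_rot":[0,0,0]},{"translation":[1.38,-0.48,0],"delta_rot":[0,0,0]}]'
python3 -m creep '[{"translation":[1.25,-0.75,0],"delta_rot":[0,0,0]},{"translation":[1.07,-1.0,0],"delta_rot":[0,0,0]},{"translation":[0.84,-1.2,0],"delta_rot":[0,0,0]},{"translation":[0.57,-1.35,0],"delta_rot":[0,0,0]},{"translation":[0.28,-1.44,0],"delta_rot":[0,0,0]}]'
```

```text
time_s: 14.7
ee_pos: [540.8, 12.3, 99.7]
ee_rot: [69.8, 89.9, -148.1]
force: [-2.8, -3.4, 6.1]
gripper_width: 23.9
time_s: 15.12
ee_pos: [611.3, 19.8, 100.2]
ee_rot: [-22.0, 89.9, 120.1]
force: [-3.7, 1.7, 9.6]
gripper_width: 23.9
time_s: 15.53
ee_pos: [652.8, -37.7, 100.6]
ee_rot: [-85.7, 89.8, 56.3]
force: [-1.3, 4.1, 9.4]
gripper_width: 24.0
```

Run:
```python
from h import *
s=snap('side','s12');print(tool(s),s['force'],s['gripper_width'])
crop(load('s12'),130,200,370,380,3,'pics/c24.png')
```

```text
(array([652.81, -37.68, 100.57]), 'yaw_y', np.float64(-127.95), 'down', array([ 0.002,  0.003, -1.   ])) [-1.27735702  4.06320707  9.35844447] 24.009231374712694
```

View pics/c24.png

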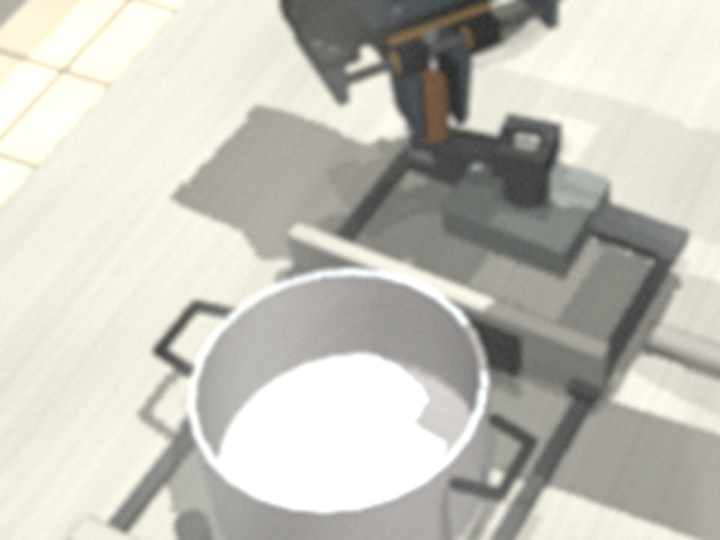

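The jaw is close to the pot after about 1.9 turns. I'll use 36° calls from here and watch the tangential force.

```bash
python3 -m creep '[{"translation":[-0.03,-1.46,0],"delta_rot":[0,0,0]},{"translation":[-0.33,-1.43,0],"delta_rot":[0,0,0]},{"translation":[-0.62,-1.33,0],"delta_rot":[0,0,0]}]'
```

```text
time_s: 15.83
ee_pos: [643.6, -80.1, 100.7]
ee_rot: [-103.9, 89.7, 38.1]
force: [-0.4, 5.7, 7.6]
gripper_width: 23.7
```

```bash
python3 -m creep '[{"translation":[-0.88,-1.17,0],"delta_rot":[0,0,0]},{"translation":[-1.10,-0.96,0],"delta_rot":[0,0,0]},{"translation":[-1.28,-0.71,0],"delta_rot":[0,0,0]}]'
```

```text
time_s: 16.08
ee_pos: [611.5, -108.9, 100.7]
ee_rot: [-116.9, 89.6, 25.0]
force: [1.7, 5.2, 6.8]
gripper_width: 24.1
```

```bash
python3 -m creep '[{"translation":[-1.40,-0.43,0],"delta_rot":[0,0,0]},{"translation":[-1.46,-0.13,0],"delta_rot":[0,0,0]},{"translation":[-1.45,0.18,0],"delta_rot":[0,0,0]}]'
```

```text
time_s: 16.33
ee_pos: [569.4, -113.6, 100.9]
ee_rot: [-137.0, 89.4, 4.9]
force: [5.9, 3.5, 5.3]
gripper_width: 23.9
```

```bash
python3 -m creep '[{"translation":[-1.38,0.48,0],"delta_rot":[0,0,0]},{"translation":[-1.25,0.75,0],"delta_rot":[0,0,0]},{"translation":[-1.07,1.0,0],"delta_rot":[0,0,0]}]'
```

```text
time_s: 16.58
ee_pos: [531.6, -92.6, 100.7]
ee_rot: [-158.7, 89.5, -16.7]
force: [3.5, -3.1, 4.3]
gripper_width: 23.8
```

```bash
python3 -m creep '[{"translation":[-0.84,1.2,0],"delta_rot":[0,0,0]},{"translation":[-0.57,1.35,0],"delta_rot":[0,0,0]},{"translation":[-0.28,1.44,0],"delta_rot":[0,0,0]}]'
python3 - <<'E'
from h import *
s=snap('side','s13');print(tool(s),s['force'],s['gripper_width'])
crop(load('s13'),130,220,370,400,3,'pics/c25.png')
E
```

```text
time_s: 16.83
ee_pos: [512.8, -52.3, 100.3]
ee_rot: [-173.6, 89.7, -31.5]
force: [0.8, -4.3, 5.8]
gripper_width: 23.8
(array([512.83, -52.28, 100.27]), 'yaw_y', np.float64(-127.94), 'down', array([ 0.004, -0.002, -1.   ])) [ 0.76686723 -4.2911737   5.7997389 ] 23.76900492348716
```

View pics/c25.png

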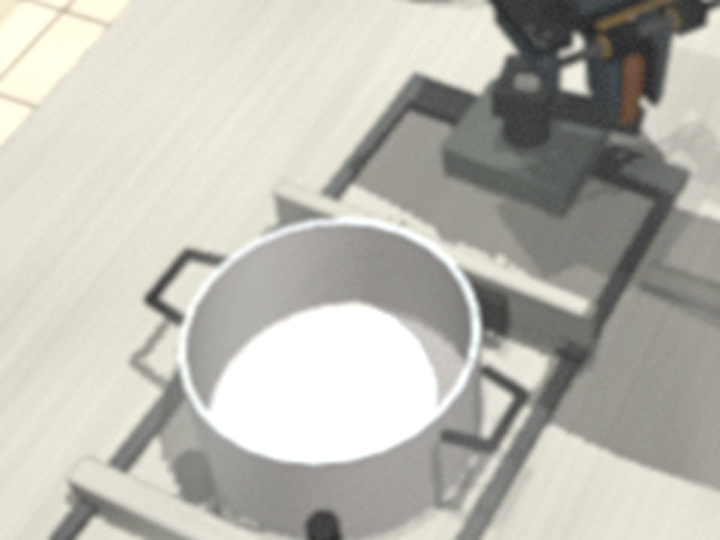

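```bash
python3 -m creep '[{"translation":[0.03,1.46,0],"delta_rot":[0,0,0]},{"translation":[0.33,1.43,0],"delta_rot":[0,0,0]},{"translation":[0.62,1.33,0],"delta_rot":[0,0,0]}]'
```

```text
time_s: 17.13
ee_pos: [521.6, -9.5, 99.9]
ee_rot: [144.0, 89.9, -73.9]
force: [-2.1, -5.8, 6.4]
gripper_width: 23.9
```

```bash
python3 -m creep '[{"translation":[0.88,1.17,0],"delta_rot":[0,0,0]},{"translation":[1.10,0.96,0],"delta_rot":[0,0,0]},{"translation":[1.28,0.71,0],"delta_rot":[0,0,0]}]'
```

```text
time_s: 17.38
ee_pos: [552.8, 19.3, 99.7]
ee_rot: [59.8, 89.8, -158.0]
force: [-6.6, -4.7, 9.7]
gripper_width: 24.0
```

```bash
python3 -m creep '[{"translation":[1.40,0.43,0],"delta_rot":[0,0,0]},{"translation":[1.46,0.13,0],"delta_rot":[0,0,0]},{"translation":[1.45,-0.18,0],"delta_rot":[0,0,0]}]'
python3 - <<'E'
from h import *
s=snap('side','s14');print(tool(s),s['force'],s['gripper_width'])
crop(load('s14'),130,260,330,410,4,'pics/c26.png')
E
```

```text
time_s: 17.63
ee_pos: [594.4, 24.8, 99.8]
ee_rot: [22.8, 89.5, 164.9]
force: [-10.2, 3.3, 13.7]
gripper_width: 24.2
(array([594.44,  24.85,  99.78]), 'yaw_y', np.float64(-127.92), 'down', array([-0.008,  0.002, -1.   ])) [-10.24421845   3.27386703  13.6879368 ] 24.230829955846094
```

View pics/c26.png

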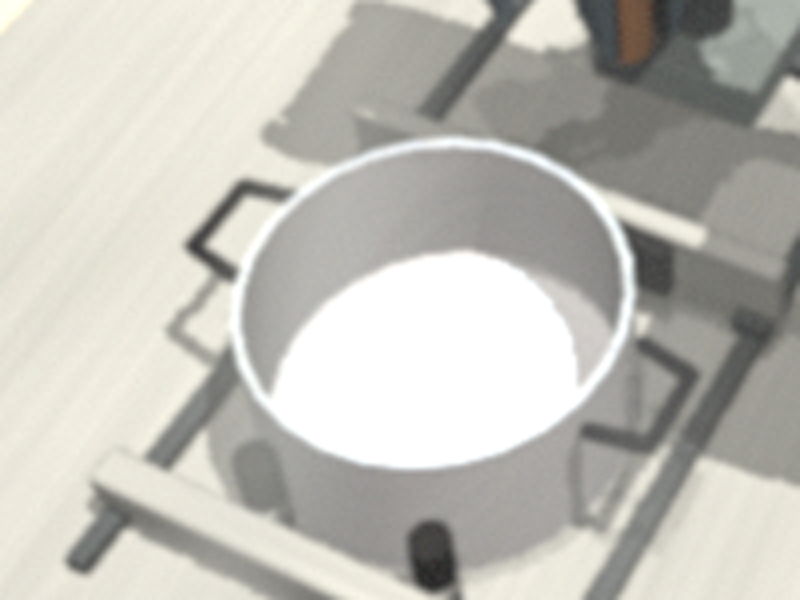

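Tangential drag read 6.1, then 7.9, then about 10.6 N, and the pot is against the posts, so it is firm. I'll stop here and relieve the lag by backing the command up to the actual tool position.

```bash
python3 -m creep '[{"translation":[-0.3,0,0],"delta_rot":[0,0,0]},{"translation":[0,0,0],"delta_rot":[0,0,0]},{"translation":[0,0,0],"delta_rot":[0,0,0]}]'
python3 - <<'E'
from h import *
s=snap('side','s15');print(tool(s),s['force'],s['gripper_width'])
a,b=load('s13'),load('s15')
crop(b,130,260,330,410,4,'pics/c27.png')
E
```

```text
time_s: 17.93
ee_pos: [594.8, 24.6, 100.3]
ee_rot: [-75.7, 89.8, 66.4]
force: [-2.0, 4.3, 7.7]
gripper_width: 24.0
(array([594.77,  24.6 , 100.26]), 'yaw_y', np.float64(-127.96), 'down', array([ 0.001,  0.003, -1.   ])) [-2.00621308  4.33743825  7.73913896] 24.015074211429265
```

View pics/c27.png

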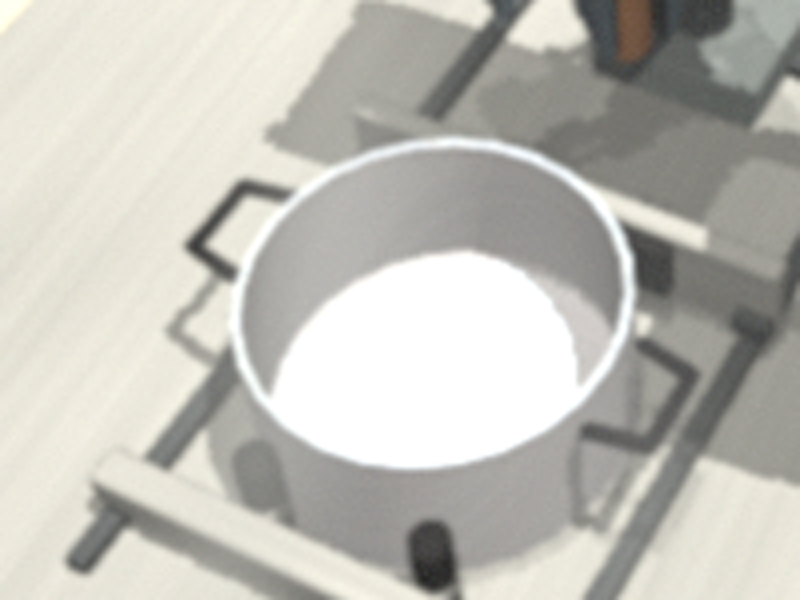

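```bash
python3 -m creep '[{"translation":[0.15,-0.02,0],"delta_rot":[0,0,0]},{"translation":[0.15,-0.02,0],"delta_rot":[0,0,0]},{"translation":[0,0,0],"delta_rot":[0,0,0]}]'
python3 - <<'E'
from h import *
from workcell import readout
s=readout.state();print(tool(s),s['force'],s['torque'])
E
```

```text
time_s: 18.23
ee_pos: [595.6, 24.5, 100.0]
ee_rot: [2.6, 89.7, 144.6]
force: [-6.3, 5.2, 11.7]
gripper_width: 23.6
(array([595.57,  24.51,  99.98]), 'yaw_y', np.float64(-127.97), 'down', array([-0.004,  0.003, -1.   ])) [-6.25941858  5.2311677  11.67250842] [0.56253559 1.49213753 0.01599777]
```

It holds against a 7 N push without turning, so it is firm. I'll relax, let go and lift clear.

```bash
python3 -m creep '[{"translation":[-0.2,0,0],"delta_rot":[0,0,0]},{"translation":[0,0,0],"delta_rot":[0,0,0]},{"translation":[0,0,0],"delta_rot":[0,0,0]}]'
python3 -m creep '[{"translation":[0,0,0],"delta_rot":[0,0,0]},{"translation":[0,0,0],"delta_rot":[0,0,0]},{"translation":[0,0,0],"delta_rot":[0,0,0]},{"translation":[0,0,0],"delta_rot":[0,0,0]}]' 0
python3 -m creep '[{"translation":[0,0,0.5],"delta_rot":[0,0,0]},{"translation":[0,0,1.5],"delta_rot":[0,0,0]},{"translation":[0,0,2.5],"delta_rot":[0,0,0]},{"translation":[0,0,3],"delta_rot":[0,0,0]},{"translation":[0,0,3],"delta_rot":[0,0,0]}]'
python3 -m creep '[{"translation":[-3,-3,1],"delta_rot":[0,0,0]},{"translation":[-3,-3,0],"delta_rot":[0,0,0]},{"translation":[-3,-3,0],"delta_rot":[0,0,0]},{"translation":[0,0,0],"delta_rot":[0,0,0]},{"translation":[0,0,0],"delta_rot":[0,0,0]}]'
python3 - <<'E'
from h import *
s=snap('side','s16');print(tool(s),s['force'])
s=snap('top','t16')
crop(load('s16'),130,200,370,380,3,'pics/c28.png')
crop(load('t16'),140,160,340,300,4,'pics/c29.png')
E
```

```text
time_s: 18.48
ee_pos: [595.0, 24.5, 100.2]
ee_rot: [-44.9, 89.8, 97.2]
force: [-3.2, 5.1, 10.0]
gripper_width: 24.2
time_s: 18.82
ee_pos: [595.3, 22.4, 98.5]
ee_rot: [22.3, 90.0, 164.4]
force: [0.1, -1.1, -0.4]
gripper_width: 44.8
time_s: 19.23
ee_pos: [595.2, 22.5, 204.8]
ee_rot: [14.4, 89.9, 156.5]
force: [0.6, 0.2, 0.0]
gripper_width: 45.6
time_s: 19.65
ee_pos: [506.9, -66.2, 214.2]
ee_rot: [-132.3, 89.9, 9.6]
force: [0.3, 1.1, -0.1]
gripper_width: 45.4
(array([506.95, -66.22, 214.23]), 'yaw_y', np.float64(-128.12), 'down', array([ 0.001,  0.   , -1.   ])) [ 0.32858724  1.0871311  -0.13430697]
```

View pics/c28.png

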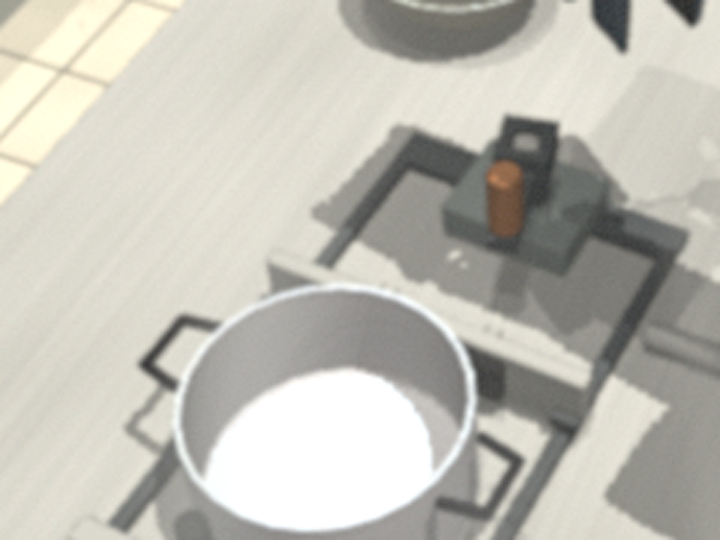

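View pics/c29.png

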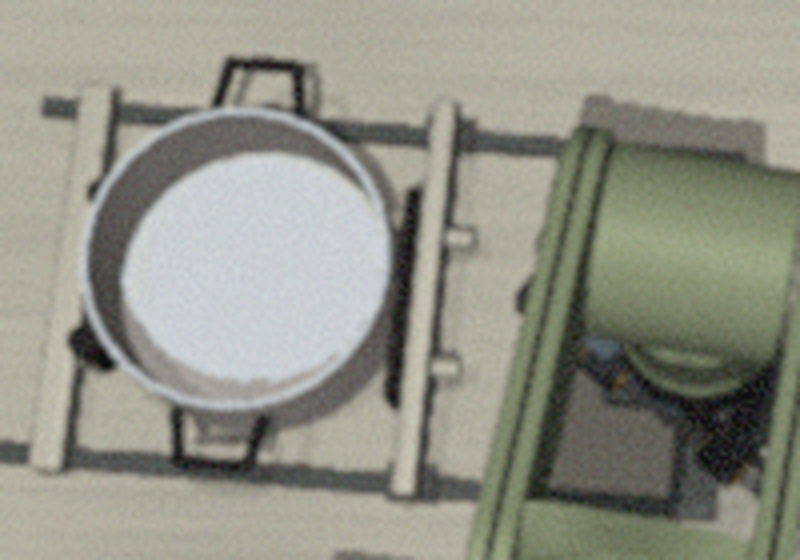

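Run:
```python
from workcell import env, readout
print(env.job_done(), readout.state()['time_s'])
```

```text
the job is handed in; nothing more can be done
the job is handed in; nothing more can be done
```

I fitted the middle-sized crank onto the clamp's square shaft and wound it clockwise about 2.7 turns until the pot was held. I then let go, moved the arm clear and handed the job in at about 20 s. The hand-in gives no verdict.

**Crank:** the last side picture shows it fully down on the collar, with the shaft's square end showing in the socket.

**Pot:** it looks upright, sitting between the jaw pad and both rail posts.

**Grip:** drag at the knob was 4–5 N while the crank ran free, then climbed through 6.1 and 7.9 to about 10.6 N over the last moves, when I stopped. That is just above the 8–10 N firm range and below the 13.5 N denting limit. A gentle push afterwards met about 7 N and moved the knob less than 1 mm. I could not measure the jaw force directly.

**Checks that disagreed:**
- **Drag climb:** over the last two steps it rose more slowly than the stated 1 N per 0.15 rad, so the final value is uncertain by 1–2 N.
- **Knob slip:** early in the first turn the knob slipped in the fingers, leaving a side and upward load of 14 and 19 N. I regripped at 60 N and wound more slowly. After that a downward push of about 4–14 N stayed on the crank, and the side load stayed small until the pot was gripped.
- **Camera offset:** the wrist and top cameras disagreed by about 3 mm on the shaft's position. I used positions relative to the held crank instead.

I did not move near the masher or spoon, and the bowls were never touched. I made no separate measurement that they stayed put.

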